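# Seat a bracket in the filing fixture and tighten its clamp by feel

## Robot

A 6-joint arm with a two-finger parallel gripper is mounted at the origin on a cart in front of the work surface, level with it; the furniture and walls round the work are solid. World frame = base frame: x ahead of the robot, y to its left, z up, the work surface at z = 0. Lengths are in m, angles in rad, forces in N, time in s.
With the tool pointing down it reaches from about 0.35 to 0.775 m from the base axis. Payload 5.5 kg.
Tool frame: the origin (TCP) lies on the centre line of the jaws, within the pads' length; the fingertips stand 11 mm ahead of it and the grasp point (between the pads) lies 8 mm behind it; z points along the fingers, y is the direction in which the jaws open and shut (so a half turn about z gives the same grasp; the last joint's range is limited). The gripper opens to 85 mm and grips with 20 to 120 N. Pads are 22 mm wide; open, the fingers measure 114 mm over their backs; the gripper's body (76 mm by 85 mm) begins 54 mm behind the grasp point. The pads swing forward as they close: fully open they stand 13 mm farther back than shut.
Start: joints at [-1.469, 0.313, 0.046, 1.304, 0, 1.431], TCP at [0.138, -0.558, 0.242] pointing down, gripper open.
Joint ranges: [-2.76, 2.76], [-0.86, 1.69], [-1.03, 1.26], [-2.2, 2.34], [-1.47, 1.5], [-3.14, 3.14]. Speed limits (rad/s): [2.57, 2.57, 3.14, 3.14, 3.14, 3.14].

## Interface

Orientations are given as a unit quaternion [w, x, y, z].
In Python, from workcell import env, imaging, order gives the robot as it stands. The module is installed in compiled form; this text tells all that it offers.
- The arm moves only by the tool move_arm, never from a script. Its argument "deltas" is one flat list of numbers, 7 for each row, row after row: the gripper's target within -1 to 1 (shut at 1, half-way at 0, fully open at -1), then the shift along the tool's x, y, z in m, then the turn, a rotation vector about the tool's x, y, z in degrees. In form: [jaw, tx, ty, tz, ax, ay, az, jaw, tx, ty, tz, ax, ay, az, ...]. A call has 1 to 10 rows; each row shifts and turns the commanded pose from where the row before left it, along the tool's axes as they then stand; what a row does not reach is not made up. A row lasts 1/8 s, in which the tool goes at most 62.5 mm and 10.7 degrees, less where a joint would pass 70% of its speed; a pose out of reach is approached as far as the arm can. A call is refused whole if a number of a shift passes 0.0625 or a number of a turn 10.7, either way. A call with a gripper value outside its range is refused whole. The fingers move at their own pace and stop on an object; "squeeze" is the grip in N (left out, the last holds). Time passes only in rows, so rows that do not move let the fingers close. It gives the time, the measured TCP pose, the force and the opening at its end, in the units of the state.
- env.get_state(): the state, without advancing time (a new reading comes with each control period).
- imaging.read_camera(name): name is "scene" or "top"; returns a dict with "img" (400x640x3 uint8, red, green, blue), "z_map" (400x640 float32, m along the optical axis (not along the pixel's ray), 0 where there is no reading), "fx", "fy", "cx", "cy" (pixels), "rvec" (rotation vector, rad) and "tvec" (3), from world to camera coordinates, as OpenCV has them. Camera axes: x right, y down, z forward; pixel columns grow to the right and rows downward; lengths in m; the calibration is good to about 2 mm. A picture is of the moment at which its call begins.
- order.hand_in(): hands the job in, once; it reports no verdict.
Trained networks look in a picture, given as the dict that the camera call returned (one of the last four; its "shot" number tells which), for a name from the list of things; names that differ only in an ending like _2 or _b are one class to them, and where a whole thing is asked for, a point or a joint stands for the part that bears it (a point fixed in the world has none). Each returns a list of dicts, best first, with "confidence" (0 to 1); they miss things now and then, are a little off and sometimes report something else, mostly with a low value. They report only what shows in the picture. A call takes as long as a camera call. They do not tell look-alikes from the thing itself.
- imaging.recognise(picture, thing): "centre" ([column, row] in pixels, amid what is visible of it).
- imaging.cut_out(picture, thing): "mask" (400x640 bool, what is visible of it) and "centre" ([column, row] in pixels, amid what is visible of it).
The state is a dict: "clock": time; "joint_pos": joint angles; "qvel": joint speeds; "tau": joint torques, N m; "tcp_pos": TCP position; "orientation": TCP orientation; "wrist_force": force on the tool from outside, world axes, zero at the start; "ft_torque": the same for the moment, N m; "finger_gap": finger opening in m.
Only numpy, scipy, OpenCV 4.12 (cv2) and the standard library are available. Lean on these libraries where they do the work, as an engineer would, in place of code of your own. Each camera call takes 0.05 s, during which the arm holds its last target.

## Task

Get the steel channel bracket ready for filing: slide it along the bed of the bench fixture, gently, until it is fully home against the end stop, then turn the black hand knob (T-handle) of the clamp clockwise until you feel the foot bite on the bracket and the resistance rise sharply, and from there give it just a quarter of a turn more. Let go, leave the bracket square against the stop, and do not disturb the tools lying about.

Things in the scene. Friction and masses are not known exactly. Their poses are not given: they have to be found in the camera images.
- fixture: grey clamping fixture bolted to the bench; base 206 x 66 mm, bed 14 mm above the bench. Origin on the bench below the screw axis; x runs along the bed towards the stop (the way to push), z up. Bed open at its front end (x = -98 mm), with two guide rails 11 mm high, 42 mm apart. At x = 57 to 93 mm a square column (top 118 mm above the bench) carries the clamp head.
- stop_plate: steel end stop in front of the column, 40 mm wide, rising 34 mm above the bed; origin at the foot of its face, in the middle; the face is square to the bed and looks along -x of the fixture (at x = +45 mm of the fixture).
- bracket: steel channel, 150 mm long, 40 wide, 42 high, 0.55 kg, open side up, on the bed between the rails (1 mm play a side), 25 to 55 mm short of the stop. Origin under its middle; its y runs along it towards the stop, z up. Web (channel floor) 12 to 17.5 mm above its underside, between side walls 6 mm thick and 29 mm apart; the clamp's foot comes down on the web.
- bracket_back (a point): centre of the bracket's end face nearest the stop, on the end of the web, 14.5 mm above its underside; touches the stop when home
- bracket_front (a point): centre of the bracket's free end face, the one to push on, on the end of the web, 14.5 mm above its underside (28.5 mm above the bench); axes as the bracket's (y along the length towards the stop)
- clamp_head: grey arm on the column, reaching over the bed, with the clamp screw in its boss; origin on the screw axis at the arm's underside, about 82 mm above the bench; top 30 mm higher; it does not move. It was pinched on the column at a height that differs by some mm, so the gap below the screw's foot is not known: expect 1.5 to 5 rad of free turning before the foot bites.
- knob (a point): middle of the black T-handle (hand knob), on the vertical screw axis, 155 mm above the bench; bar 100 x 13 mm, 17 high, along the fixture's y at the start, clear all round. Clockwise from above tightens; sinks 0.8 mm per rad; stays where let go. Pushed at 37 mm radius it turns free with 4 N, and needs 10 N some 0.3 rad past the bite, 16 N a quarter turn past it; foot thrust grows 53 N per rad.
- knob_turn (a joint): angle of the T-handle in rad, 0 at the start, growing clockwise (tightening)
- flat_file: file with wooden handle, 281 mm, lying along the right side of the fixture (fixture y = -125 mm); bystander, origin under its middle
- marker: black paint marker, 128 mm, left of the fixture; bystander
- centre_punch: steel centre punch, 113 mm, left of the fixture; bystander
- try_square: engineer's square, 90 x 125 mm, farther left; bystander
- hammer: ball-pein hammer, 324 mm, to the right; bystander
There are look-alikes about, which are no part of the job. Of the things shaped like the bracket, the steel one is meant.

How it is judged:
By the outcome, as a careful person would: the job done as asked, in the order asked, and still so for the second after the job is handed in, with the robot touching nothing.
It also fails if it takes over 51 s, if anything falls off the work surface, if the arm or the gripper's body presses on something with over 40 N, if the wrist force passes 120 N, or if a joint passes its speed limit or range.

## Working session

There is one attempt and no reset: what is moved stays moved. The work goes in short steps, Python scripts to look and compute and a tool call to move; the robot and the scene stay as the last step left them, time stands still between calls to the robot, and variables do not carry over. Pictures are saved under pics/ and viewed, and the job is handed in when it is done.

Besides the shell and the picture viewer there is one more tool, called after "Request:" as name(argument=value, ...) on one line, values as JSON. move_arm: Moves the arm, as the interface text tells. Its arguments: {"type":"object","properties":{"deltas":{"type":"array"},"squeeze":{"type":"number"}},"required":["deltas"]}

```bash
mkdir -p pics; cat > h.py <<'E'
import numpy as np, cv2
from workcell import env, imaging, order
def cam(n,name=None):
    p=imaging.read_camera(n)
    if name: cv2.imwrite('pics/'+name+'.png',cv2.cvtColor(p['img'],cv2.COLOR_RGB2BGR))
    return p
def pts(p):
    R,_=cv2.Rodrigues(np.array(p['rvec'],float)); t=np.array(p['tvec'],float).ravel()
    z=p['z_map']; v,u=np.mgrid[:400,:640]
    c=np.stack([(u-p['cx'])/p['fx']*z,(v-p['cy'])/p['fy']*z,z],-1)
    w=(c-t)@R
    w[z==0]=np.nan
    return w
def proj(p,X):
    q,_=cv2.projectPoints(np.array(X,float).reshape(-1,1,3),np.array(p['rvec'],float),np.array(p['tvec'],float),np.array([[p['fx'],0,p['cx']],[0,p['fy'],p['cy']],[0,0,1.]]),None)
    return q[:,0]
E
python3 - <<'E'
from h import *
np.set_printoptions(precision=4,suppress=True)
print(env.get_state())
for n in ['scene','top']:
    p=cam(n,n+'1'); w=pts(p); np.savez(n+'1.npz',**{k:np.array(v) for k,v in p.items()})
    R,_=cv2.Rodrigues(np.array(p['rvec'],float));print(n,'cam at',-R.T@np.array(p['tvec']).ravel())
    for t in ['fixture','stop_plate','bracket','clamp_head','knob','flat_file','marker','centre_punch','try_square','hammer','bracket_front','bracket_back']:
        for d in imaging.cut_out(p,t):
            m=d['mask']; q=w[m]; q=q[~np.isnan(q[:,0])]
            print(n,t,round(d['confidence'],2),d['centre'],m.sum(),np.median(q,0) if len(q) else None)
E
```

```text
{'clock': 0.0, 'joint_pos': array([-1.4686,  0.314 ,  0.045 ,  1.3036,  0.    ,  1.4312]), 'qvel': array([ 0.0006, -0.    , -0.0003, -0.0007,  0.0004, -0.0005]), 'tau': array([ -0.0005, -48.0625,  29.8533,   0.0194,  -0.0001,   0.    ]), 'tcp_pos': array([ 0.1376, -0.5578,  0.2414]), 'orientation': array([-0.0009,  0.9927,  0.1206,  0.    ]), 'wrist_force': array([ 0.9305, -0.1088, -0.8917]), 'ft_torque': array([ 0.0557,  0.0062, -0.0101]), 'finger_gap': 0.08536328571206121}
scene cam at [-0.1765  0.819   0.9978]
scene fixture 0.87 [293.4, 246.3] 1267 [0.5877 0.172  0.0185]
scene stop_plate 0.46 [286.6, 237.0] 36 [0.5984 0.1695 0.0473]
scene stop_plate 0.34 [395.3, 163.6] 612 [ 0.6268 -0.357   0.0168]
scene bracket 0.65 [331.0, 235.0] 904 [0.5247 0.077  0.0425]
scene clamp_head 0.74 [213.0, 314.3] 599 [0.5705 0.465  0.0091]
scene clamp_head 0.63 [293.2, 221.5] 809 [0.5842 0.1548 0.1088]
scene knob 0.61 [304.6, 206.9] 208 [0.5659 0.132  0.1628]
scene flat_file 0.7 [330.2, 209.7] 237 [ 0.6133 -0.0196  0.0092]
scene marker 0.77 [330.0, 272.1] 207 [0.4454 0.1566 0.0139]
scene marker 0.63
[... 954 characters left out ...]
 0.2728 0.0083]
top clamp_head 0.15 [310.1, 225.1] 630 [0.5237 0.072  0.033 ]
top knob 0.67 [285.9, 204.2] 188 [0.5711 0.1241 0.1653]
top flat_file 0.75 [309.8, 173.9] 323 [0.6791 0.0701 0.0152]
top flat_file 0.43 [176.1, 203.5] 607 [0.5761 0.4584 0.0068]
top marker 0.78 [278.6, 248.5] 247 [0.4478 0.1569 0.0147]
top try_square 0.85 [176.1, 201.7] 535 [0.5775 0.459  0.008 ]
top hammer 0.83 [459.2, 184.1] 882 [ 0.6412 -0.357   0.0188]
top bracket_front 0.72 [375.8, 261.8] 794 [ 0.4235 -0.1244  0.0194]
top bracket_front 0.67 [309.8, 226.3] 678 [0.5239 0.0721 0.033 ]
top bracket_back 0.93 [376.2, 255.9] 802 [ 0.4257 -0.1259  0.0191]
top bracket_back 0.83 [308.3, 223.9] 677 [0.5237 0.0719 0.0329]
```

```bash
python3 - <<'E'
from h import *
for n,(a,b,c,d) in {'scene':(180,380,120,320),'top':(130,330,200,400)}.items():
    im=cv2.imread(f'pics/{n}1.png')
    y0=150
    s=im[150:300,220:420] if n=='scene' else im[150:300,220:420]
    cv2.imwrite(f'pics/{n}1c.png',cv2.resize(s,(800,600),interpolation=cv2.INTER_CUBIC))
E
```

```text
(no output)
```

View pics/scene1.png

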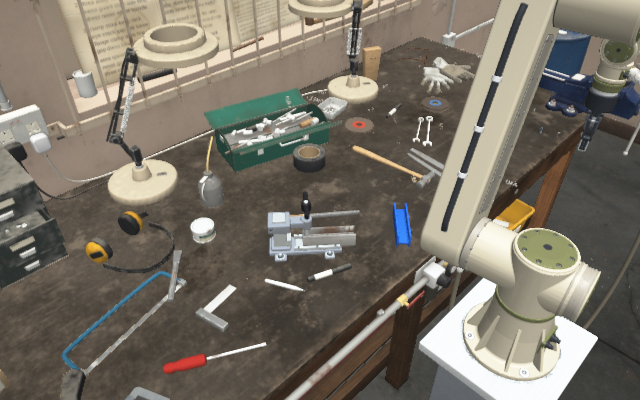

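View pics/top1.png

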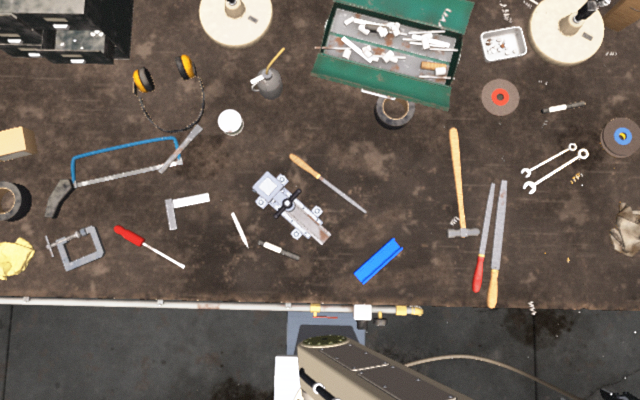

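```bash
ls pics
```

```text
scene1.png
scene1c.png
top1.png
top1c.png
```

View pics/scene1c.png

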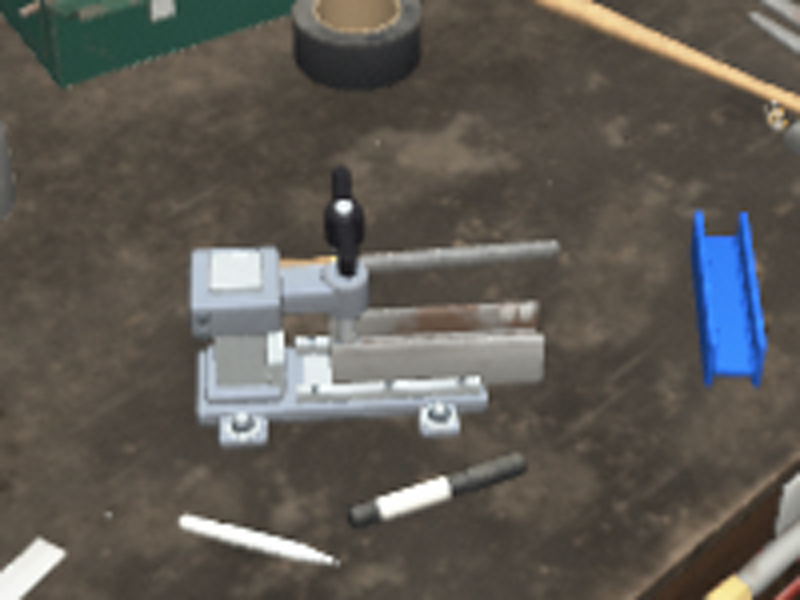

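View pics/top1c.png

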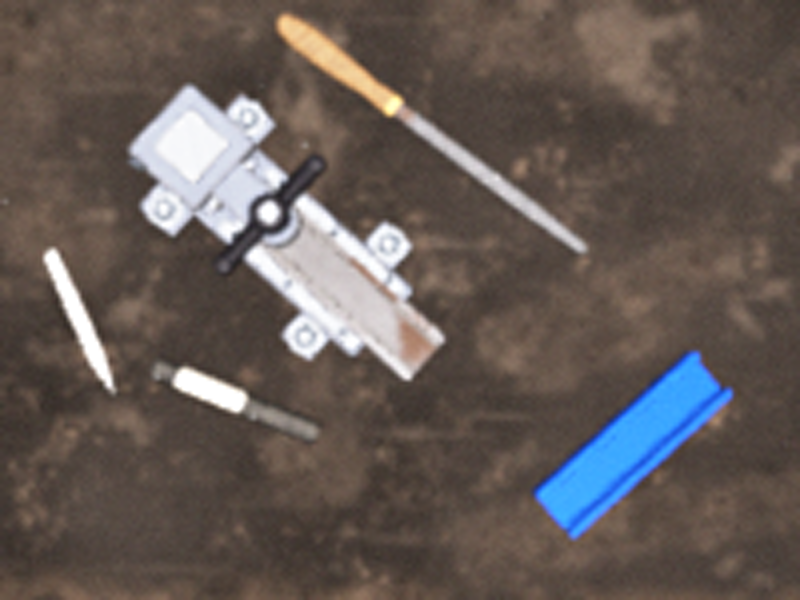

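The pictures show the steel bracket at about (308,225) in the top view. Its free end is at lower right, near (327,240), and the T-handle hub is at (287,203). The blue channel at (378,260) is the look-alike. Next I'll fit the fixture and bracket frames from depth.

```bash
python3 - <<'E'
from h import *
np.set_printoptions(precision=4,suppress=True)
for n in ['scene','top']:
    p=dict(np.load(n+'1.npz')); w=pts(p)
    for t,c0 in [('bracket',(.52,.07)),('fixture',None)]:
        pass
    W=w.reshape(-1,3); W=W[~np.isnan(W[:,0])]
    sel=(np.abs(W[:,0]-.56)<.17)&(np.abs(W[:,1]-.11)<.17)
    W=W[sel]
    def fit(lo,hi,name,box=None):
        q=W[(W[:,2]>lo)&(W[:,2]<hi)]
        if len(q)<10: print(name,len(q));return
        r=cv2.minAreaRect((q[:,:2]*1000).astype(np.float32))
        print(n,name,len(q),q.mean(0),np.array(r[0]),np.array(r[1]),r[2])
    fit(.15,.18,'knob')
    fit(.105,.125,'headtop')
    fit(.047,.062,'bracket walls')
    fit(.022,.036,'web')
    for z in np.arange(0.005,.18,.005):
        print(n,round(z,3),((W[:,2]>z)&(W[:,2]<=z+.005)).sum(),end=';')
    print()
E
```

```text
scene knob 173 [0.5652 0.1311 0.163 ] [568.8425 128.5377] [24.2638 99.4031] 45.27395248413086
scene headtop 500 [0.6048 0.1755 0.1121] [600.9065 161.9772] [122.3419  68.5183] 53.30324172973633
scene bracket walls 450 [0.5396 0.0971 0.0531] [555.114 108.366] [228.5459  48.7857] 48.495296478271484
scene web 508 [0.5465 0.1183 0.0284] [550.6166 117.3999] [236.0433  74.6068] 48.90159606933594
scene 0.005 357;scene 0.01 532;scene 0.015 289;scene 0.02 242;scene 0.025 158;scene 0.03 160;scene 0.035 164;scene 0.04 145;scene 0.045 186;scene 0.05 187;scene 0.055 130;scene 0.06 29;scene 0.065 22;scene 0.07 7;scene 0.075 1;scene 0.08 22;scene 0.085 42;scene 0.09 69;scene 0.095 61;scene 0.1 71;scene 0.105 168;scene 0.11 208;scene 0.115 115;scene 0.12 9;scene 0.125 0;scene 0.13 0;scene 0.135 1;scene 0.14 2;scene 0.145 9;scene 0.15 14;scene 0.155 22;scene 0.16 75;scene 0.165 59;scene 0.17 3;scene 0.175 0;
top knob 240 [0.5687 0.1266 0.1643] [569.7861 126.547 ] [26.3665 97.0069] 40.12347412109375
top headtop 637 [0.6119 0.1767 0.1125] [599.0466 161.6713] [123.4164  66.7992] 51.58183670043945
top bracket walls 202 [0.5261 0.0755 0.0556] [540.4331  92.3884] [183.1349  39.8677] 49.4371223449707
top web 647 [0.534  0.0824 0.0292] [579.3119 130.5733] [271.7943 155.2027] 19.80284881591797
top 0.005 394;top 0.01 524;top 0.015 368;top 0.02 205;top 0.025 203;top 0.03 304;top 0.035 44;top 0.04 7;top 0.045 7;top 0.05 81;top 0.055 110;top 0.06 7;top 0.065 0;top 0.07 0;top 0.075 0;top 0.08 3;top 0.085 7;top 0.09 6;top 0.095 3;top 0.1 40;top 0.105 185;top 0.11 284;top 0.115 150;top 0.12 18;top 0.125 0;top 0.13 0;top 0.135 0;top 0.14 0;top 0.145 2;top 0.15 7;top 0.155 19;top 0.16 104;top 0.165 101;top 0.17 9;top 0.175 0;
```

```bash
cat > fit.py <<'E'
from h import *
from scipy.optimize import minimize
def boxes(s,hz):
    # (xmin,xmax,ymin,ymax,zmin,zmax) fixture mm ; s: gap to the stop
    b1=45-s; b0=b1-150
    return [(-98,108,-33,33,0,14),(-98,45,21,33,14,25),(-98,45,-33,-21,14,25),(45,57,-20,20,14,48),
    (57,93,-18,18,14,118),(b0,b1,-20,-14.5,14,56),(b0,b1,14.5,20,14,56),(b0,b1,-14.5,14.5,26,31.5),
    (-15,50,-13,13,hz,hz+30),(50,105,-26,26,hz,hz+30),(-6.5,6.5,-50,50,146.5,163.5),(-7,7,-7,7,34,147)]
def render(p,th,uv,arr):
    x,y,yaw,s,hz=th
    R,_=cv2.Rodrigues(np.array(p['rvec'],float)); t=np.array(p['tvec'],float).ravel()
    C=-R.T@t
    d=np.stack([(uv[:,0]-p['cx'])/p['fx'],(uv[:,1]-p['cy'])/p['fy'],np.ones(len(uv))],-1)@R
    c,sn=np.cos(yaw),np.sin(yaw); F=np.array([[c,sn,0],[-sn,c,0],[0,0,1]])
    o=F@(C-np.array([x,y,0])); d=d@F.T
    best=-o[2]/d[:,2]
    for b in arr:
        b=np.array(b)/1000
        with np.errstate(all='ignore'):
            t1=(b[0::2]-o)/d; t2=(b[1::2]-o)/d
        lo=np.minimum(t1,t2).max(1); hi=np.maximum(t1,t2).min(1)
        h=(lo<hi)&(lo<best); best=np.where(h,lo,best)
    return best
def prep(p):
    w=pts(p); m=(np.hypot(w[...,0]-.565,w[...,1]-.115)<.19)
    v,u=np.nonzero(m); return np.stack([u,v],1),p['z_map'][v,u]
def fit(ps,x0,fix=None):
    D=[(p,)+prep(p) for p in ps]
    def f(th):
        th=np.array([th[0]/1000,th[1]/1000,th[2],th[3],th[4]]); a=boxes(th[3],th[4]); e=0
        for p,uv,z in D:
            r=render(p,th,uv,a)-z
            e+=np.minimum(np.abs(r),.02).mean()*1000
        return e
    best=None
    for k in range(4):
        s=np.array(x0)[None]+np.vstack([np.zeros(5),np.diag([8,8,.05,10,4])*(1 if k%2 else -1)])
        r=minimize(f,x0,method='Nelder-Mead',options=dict(initial_simplex=s,maxiter=400,xatol=.02,fatol=1e-4)); x0=r.x
    return r.x,r.fun
E
python3 - <<'E'
from fit import *
np.set_printoptions(precision=3,suppress=True)
P={n:dict(np.load(n+'1.npz')) for n in ['scene','top']}
for k in (['scene'],['top'],['scene','top']):
    r=fit([P[n] for n in k],[569,127.5,np.radians(50),40,84]); print(k,r,np.degrees(r[0][2]))
x=r[0];np.save('fix.npy',x)
# overlay
for n,p in P.items():
    im=cv2.cvtColor(p['img'],cv2.COLOR_RGB2BGR); 
    c,s=np.cos(x[2]),np.sin(x[2])
    big=cv2.resize(im[150:300,220:420],(800,600),interpolation=cv2.INTER_CUBIC)
    for i,b in enumerate(boxes(x[3],x[4])):
        V=np.array([(b[i],b[2+j],b[4+k]) for i in(0,1) for j in(0,1) for k in(0,1)])/1000
        Wd=np.stack([x[0]/1000+c*V[:,0]-s*V[:,1],x[1]/1000+s*V[:,0]+c*V[:,1],V[:,2]],1)
        q=(proj(p,Wd)-[220,150]+.5)*4
        for a in range(8):
            for bb in range(a):
                if bin(a^bb).count('1')==1: cv2.line(big,tuple(map(int,q[a])),tuple(map(int,q[bb])),(0,255,0) if i in(5,6,7) else (0,0,255) if i>9 else (255,255,0),1)
    cv2.imwrite(f'pics/ov_{n}.png',big)
E
```

```text
['scene'] (array([570.597, 125.759,   0.867,  32.9  ,  81.864]), np.float64(6.451401219995637)) 49.65927800690018
['top'] (array([569.813, 126.774,   0.863,  32.898,  80.803]), np.float64(3.497418907788039)) 49.465117700562196
['scene', 'top'] (array([569.776, 126.586,   0.864,  32.521,  82.084]), np.float64(10.06884769831306)) 49.504967461322714
```

View pics/ov_top.png

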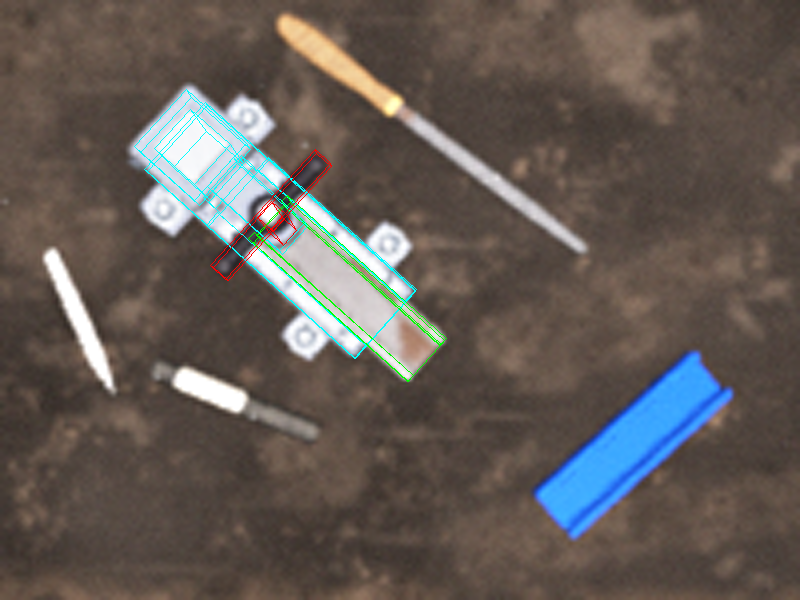

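View pics/ov_scene.png

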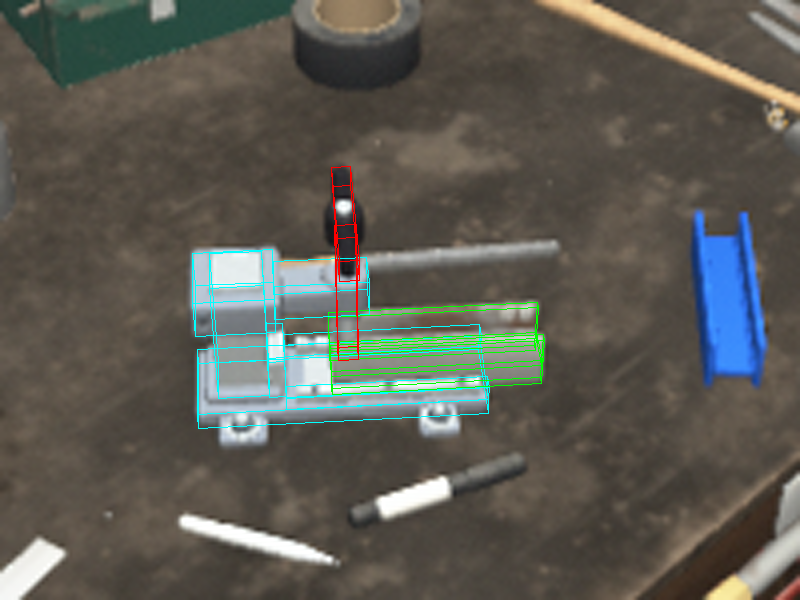

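Request:
move_arm(deltas=[1, 0.037, -0.0385, 0, 0, 0, 0, 1, 0.037, -0.0385, 0, 0, 0, 0, 1, 0.037, -0.0385, 0, 0, 0, 0, 1, 0.037, -0.0385, 0, 0, 0, 0, 1, 0.037, -0.0385, 0, 0, 0, 0, 1, 0.037, -0.0385, 0, 0, 0, 0, 1, 0.037, -0.0385, 0, 0, 0, 0, 1, 0.037, -0.0385, 0, 0, 0, 0, 1, 0.037, -0.0385, 0, 0, 0, 0, 1, 0.037, -0.0385, 0, 0, 0, 0], squeeze=30)

```text
clock: 2.55
tcp_pos: [0.4055, -0.0944, 0.2426]
orientation: [0.0, 0.993, 0.121, 0.0]
wrist_force: [0.2, -0.9, 0.4]
finger_gap: 0.0001
```

```bash
cat > plan.py <<'E'
import sys,numpy as np
from workcell import env
from scipy.spatial.transform import Rotation as Ro
np.set_printoptions(precision=4,suppress=True)
F=np.array([.5698,.1266]);Y=np.radians(49.5)
c,s=np.cos(Y),np.sin(Y)
def st():
    S=env.get_state(); q=S['orientation']; R=Ro.from_quat([q[1],q[2],q[3],q[0]]).as_matrix()
    d=S['tcp_pos'][:2]-F
    print('t',S['clock'],'fix xyz mm',1000*np.array([c*d[0]+s*d[1],-s*d[0]+c*d[1],S['tcp_pos'][2]]),'a',np.degrees(np.arctan2(R[1,0],R[0,0])).round(2),'tilt',R[:,2],'F',S['wrist_force'],'T',S['ft_torque'],'gap',S['finger_gap'],'j',S['joint_pos'])
    return S,R
if __name__=='__main__':
    S,R=st()
    if len(sys.argv)>1:
        x,y,z,a=map(float,sys.argv[1:5])
        W=np.array([*(F+np.array([c*x-s*y,s*x+c*y])/1000),z/1000]); 
        print('tool delta',R.T@(W-S['tcp_pos']),'world',W)
        A=np.radians(a); T=np.array([[np.cos(A),np.sin(A),0],[np.sin(A),-np.cos(A),0],[0,0,-1]])
        print('rotvec deg',np.degrees(Ro.from_matrix(R.T@T).as_rotvec()))
E
python3 plan.py -178 0 28 49.5
```

```text
t 2.55 fix xyz mm [-274.7348  -18.5519  242.629 ] a 13.85 tilt [ 0.0011 -0.0007 -1.    ] F [ 0.154  -0.8579  0.3714] T [-0.0339 -0.0351  0.0184] gap 6.984891517011875e-05 j [-0.4219  0.0047 -0.3235  1.2413 -0.0002  2.478 ]
tool delta [ 0.0676 -0.0717  0.2146] world [ 0.4542 -0.0088  0.028 ]
rotvec deg [  0.067   -0.0325 -35.6511]
```

Request:
move_arm(deltas=[1, 0.0338, -0.0358, 0, 0, 0, 0, 1, 0.0338, -0.0358, 0, 0, 0, 0, 1, 0, 0, 0.045, 0, 0, -8.9, 1, 0, 0, 0.045, 0, 0, -8.9, 1, 0, 0, 0.045, 0, 0, -8.9, 1, 0, 0, 0.035, 0, 0, -8.95, 1, 0, 0, 0.0, 0, 0, 0])

```text
clock: 3.42
tcp_pos: [0.4508, -0.0097, 0.0702]
orientation: [-0.002, 0.908, 0.418, -0.002]
wrist_force: [-0.8, -0.0, -0.0]
finger_gap: -0.0005
```

```bash
python3 plan.py -178 0 28 49.5
```

```text
t 3.425 fix xyz mm [-180.9612    1.9796   70.2289] a 49.41 tilt [-0.0056  0.001  -1.    ] F [-0.7633 -0.0305 -0.0245] T [ 0.0871  0.0481 -0.0232] gap -0.0005169214853621857 j [-0.1999  0.2133 -0.5414  0.8218 -0.0001  2.0793]
tool delta [0.0031 0.0022 0.0422] world [ 0.4542 -0.0088  0.028 ]
rotvec deg [-0.2808  0.1624 -0.0894]
```

Request:
move_arm(deltas=[1, 0.001, 0.001, 0.021, 0, 0, 0, 1, 0.002, 0.001, 0.0205, 0, 0, 0, 1, 0, 0, 0, 0, 0, 0])

```text
clock: 3.8
tcp_pos: [0.4569, -0.0093, 0.0313]
orientation: [-0.0, 0.909, 0.418, -0.0]
wrist_force: [0.6, 0.1, -0.7]
finger_gap: 0.0001
```

```bash
python3 - <<'E'
from h import *
p=cam('scene');q=cam('top')
cv2.imwrite('pics/p2.png',cv2.cvtColor(np.hstack([cv2.resize(i['img'][170:300,250:380],(400,400)) for i in (p,q)]),cv2.COLOR_RGB2BGR))
E
python3 plan.py -178 0 28 49.5
```

```text
t 3.9 fix xyz mm [-176.2625   -3.1398   32.2597] a 49.43 tilt [ 0.0018 -0.0005 -1.    ] F [ 0.4045 -1.3443  0.0948] T [-0.0094  0.06   -0.0156] gap 4.1620292929587635e-05 j [-0.1963  0.2694 -0.5808  0.7187 -0.0001  2.0827]
tool delta [-0.0017 -0.0031  0.0043] world [ 0.4542 -0.0088  0.028 ]
rotvec deg [ 0.0955 -0.0453 -0.075 ]
```

View pics/p2.png

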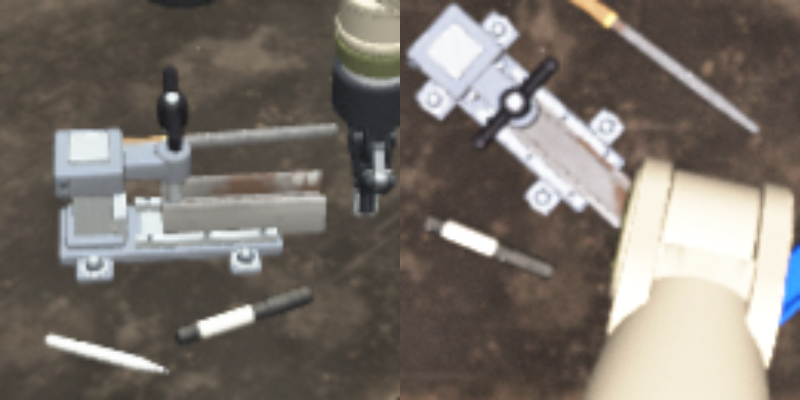

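Request:
move_arm(deltas=[1, 0.004, -0.001, 0.002, 0, 0, 0, 1, 0.005, -0.001, 0.001, 0, 0, 0, 1, 0.005, 0, 0, 0, 0, 0, 1, 0.005, 0, 0, 0, 0, 0])

```text
clock: 4.4
tcp_pos: [0.4679, 0.0068, 0.0279]
orientation: [0.0, 0.908, 0.419, 0.0]
wrist_force: [0.1, -0.5, -0.8]
finger_gap: 0.0005
```

```bash
python3 plan.py -148 0 28 49.5
```

```text
t 4.4 fix xyz mm [-157.2711   -0.2541   27.8824] a 49.51 tilt [ 0.0002 -0.0001 -1.    ] F [ 0.0771 -0.4752 -0.8172] T [ 0.0614 -0.0205 -0.0162] gap 0.0004678418338052164 j [-0.1571  0.2931 -0.5603  0.7172 -0.0001  2.1203]
tool delta [ 0.0093 -0.0003 -0.0001] world [0.4737 0.0141 0.028 ]
rotvec deg [ 0.0144 -0.0026  0.0144]
```

Request:
move_arm(deltas=[1, 0.003, 0, 0, 0, 0, 0, 1, 0.003, 0, 0, 0, 0, 0, 1, 0.003, 0, 0, 0, 0, 0, 1, 0.003, 0, 0, 0, 0, 0])

```text
clock: 4.9
tcp_pos: [0.4748, 0.0153, 0.0276]
orientation: [0.0, 0.908, 0.419, -0.001]
wrist_force: [-3.4, -2.6, 1.1]
finger_gap: 0.0004
```

```bash
python3 plan.py -148 0 28 49.5
```

```text
t 4.9 fix xyz mm [-146.3338    0.0059   27.6156] a 49.48 tilt [-0.0013 -0.0012 -1.    ] F [-3.3569 -2.6363  1.1395] T [-0.5317  0.4529  0.0489] gap 0.00039065462878439726 j [-0.1361  0.306  -0.5419  0.724  -0.0014  2.1418]
tool delta [-0.0017  0.     -0.0004] world [0.4737 0.0141 0.028 ]
rotvec deg [-0.0117  0.1037 -0.0151]
```

Request:
move_arm(deltas=[1, 0.003, 0, 0, 0, 0, 0, 1, 0.003, 0, 0, 0, 0, 0, 1, 0.003, 0, 0, 0, 0, 0, 1, 0.003, 0, 0, 0, 0, 0])

```text
clock: 5.4
tcp_pos: [0.4831, 0.0249, 0.0277]
orientation: [0.0, 0.908, 0.419, -0.0]
wrist_force: [-2.4, -3.0, -0.9]
finger_gap: -0.0001
```

```bash
python3 plan.py -148 0 28 49.5
```

```text
t 5.4 fix xyz mm [-133.6591   -0.1484   27.7199] a 49.5 tilt [-0.0002 -0.0002 -1.    ] F [-2.3519 -3.0297 -0.8751] T [-0.461   0.4436  0.0449] gap -7.531288274109142e-05 j [-0.1146  0.3191 -0.5217  0.7301 -0.0002  2.163 ]
tool delta [-0.0143 -0.0001 -0.0003] world [0.4737 0.0141 0.028 ]
rotvec deg [-0.003   0.0139  0.0024]
```

Request:
move_arm(deltas=[1, 0.003, 0, 0, 0, 0, 0, 1, 0.003, 0, 0, 0, 0, 0, 1, 0.003, 0, 0, 0, 0, 0, 1, 0.0025, 0, 0, 0, 0, 0])

```text
clock: 5.9
tcp_pos: [0.4907, 0.0337, 0.0277]
orientation: [0.0, 0.908, 0.419, 0.0]
wrist_force: [-2.7, -2.5, 1.0]
finger_gap: 0.0001
```

Request:
move_arm(deltas=[1, 0.0015, 0, 0, 0, 0, 0, 1, 0.0015, 0, 0, 0, 0, 0])

```text
clock: 6.15
tcp_pos: [0.4925, 0.0358, 0.0278]
orientation: [0.0, 0.908, 0.419, -0.0]
wrist_force: [-2.0, -2.3, 0.0]
finger_gap: 0.0002
```

Request:
move_arm(deltas=[1, 0.001, 0, 0, 0, 0, 0, 1, 0.001, 0, 0, 0, 0, 0])

```text
clock: 6.4
tcp_pos: [0.4938, 0.0373, 0.0278]
orientation: [0.0, 0.908, 0.419, -0.0]
wrist_force: [-1.8, -2.0, 0.5]
finger_gap: -0.0
```

```bash
python3 plan.py -116 0 28 49.5
```

```text
t 6.4 fix xyz mm [-117.2497   -0.1712   27.7516] a 49.5 tilt [-0.0001 -0.0001 -1.    ] F [-1.7972 -1.9758  0.5094] T [-0.436   0.3855 -0.0137] gap -4.035007864546513e-05 j [-0.0868  0.3374 -0.4937  0.7398 -0.0001  2.1909]
tool delta [ 0.0012 -0.0002 -0.0002] world [0.4945 0.0384 0.028 ]
rotvec deg [-0.0022  0.0064  0.002 ]
```

Request:
move_arm(deltas=[1, 0.001, 0, 0, 0, 0, 0, 1, 0.001, 0, 0, 0, 0, 0])

```text
clock: 6.65
tcp_pos: [0.4951, 0.0389, 0.0278]
orientation: [0.0, 0.908, 0.419, -0.0]
wrist_force: [-1.3, -3.2, -0.1]
finger_gap: 0.0002
```

Request:
move_arm(deltas=[1, 0.001, 0, 0, 0, 0, 0, 1, 0.001, 0, 0, 0, 0, 0])

```text
clock: 6.9
tcp_pos: [0.4955, 0.0395, 0.0277]
orientation: [0.001, 0.908, 0.418, -0.001]
wrist_force: [-5.4, -7.5, 3.3]
finger_gap: -0.0
```

Request:
move_arm(deltas=[1, 0.001, 0, 0, 0, 0, 0])

```text
clock: 7.02
tcp_pos: [0.4955, 0.0396, 0.0276]
orientation: [0.001, 0.908, 0.418, -0.002]
wrist_force: [-7.4, -9.6, 4.1]
finger_gap: -0.0002
```

Request:
move_arm(deltas=[1, 0.001, 0, 0, 0, 0, 0])

```text
clock: 7.15
tcp_pos: [0.4956, 0.0397, 0.0276]
orientation: [0.002, 0.908, 0.418, -0.003]
wrist_force: [-7.7, -12.4, 4.7]
finger_gap: -0.0
```

Request:
move_arm(deltas=[1, -0.005, 0, 0, 0, 0, 0, 1, -0.015, 0, 0, 0, 0, 0, 1, -0.01, 0, -0.03, 0, 0, 0, 1, 0, 0, -0.06, 0, 0, -10, 1, 0, 0, -0.06, 0, 0, -10, 0, 0, 0, -0.03, 0, 0, -10, 0, 0, 0, 0, 0, 0, -10, 0, 0, 0, 0, 0, 0, -10, 0, 0, 0, 0, 0, 0, -10, 0, 0, 0, 0, 0, 0, -10])

```text
clock: 8.4
tcp_pos: [0.4781, 0.0189, 0.2079]
orientation: [0.0, 0.501, 0.865, 0.0]
wrist_force: [-0.1, -1.1, 0.0]
finger_gap: 0.0428
```

Request:
move_arm(deltas=[0, 0, 0, 0, 0, 0, -10, 0, 0, 0, 0, 0, 0, -10, 0, 0, 0, 0, 0, 0, -10, 0, 0, 0, 0, 0, 0, -10, 0, 0, 0, 0, 0, 0, -10, 0, 0, 0, 0, 0, 0, -10, 0, 0, 0, 0, 0, 0, -10, 0, 0, 0, 0, 0, 0, -10, 0, 0, 0, 0, 0, 0, -10, 0, 0, 0, 0, 0, 0, -10])

```text
clock: 9.65
tcp_pos: [0.4781, 0.0189, 0.2078]
orientation: [0.001, -0.341, 0.94, 0.0]
wrist_force: [0.3, 0.2, 0.4]
finger_gap: 0.0421
```

Request:
move_arm(deltas=[0, 0, 0, 0, 0, 0, -10, 0, 0, 0, 0, 0, 0, -10, 0, 0, 0, 0, 0, 0, -10, 0, 0, 0, 0, 0, 0, -10, 0, 0, 0, 0, 0, 0, -10, 0, 0, 0, 0, 0, 0, -10, 0, 0, 0, 0, 0, 0, -10, 0, 0, 0, 0, 0, 0, -10, 0, 0, 0, 0, 0, 0, -10, 0, 0, 0, 0, 0, 0, -10])

```text
clock: 10.9
tcp_pos: [0.4782, 0.0189, 0.2078]
orientation: [-0.0, 0.939, -0.343, 0.0]
wrist_force: [1.0, -0.3, -0.0]
finger_gap: 0.0428
```

```bash
python3 - <<'E'
from h import *
p=cam('scene')
w=cam('top')
np.savez('s3.npz',**{k:np.array(v) for k,v in p.items()});np.savez('t3.npz',**{k:np.array(v) for k,v in w.items()})
cv2.imwrite('pics/p3.png',cv2.cvtColor(np.hstack([cv2.resize(i['img'][160:290,250:380],(400,400)) for i in (p,w)]),cv2.COLOR_RGB2BGR))
E
python3 plan.py 0 -37 210 -40.5
```

```text
t 11.0 fix xyz mm [-141.4229   -0.2147  207.8168] a -40.48 tilt [ 0.0007  0.0005 -1.    ] F [ 0.354  -0.2765 -0.6353] T [0.0363 0.004  0.0079] gap 0.042635020711840936 j [-0.1288  0.1409 -0.261   1.1682  0.0006 -2.5639]
tool delta [ 0.0368 -0.1414 -0.0021] world [0.5979 0.1026 0.21  ]
rotvec deg [-0.0468 -0.0139  0.0226]
```

View pics/p3.png

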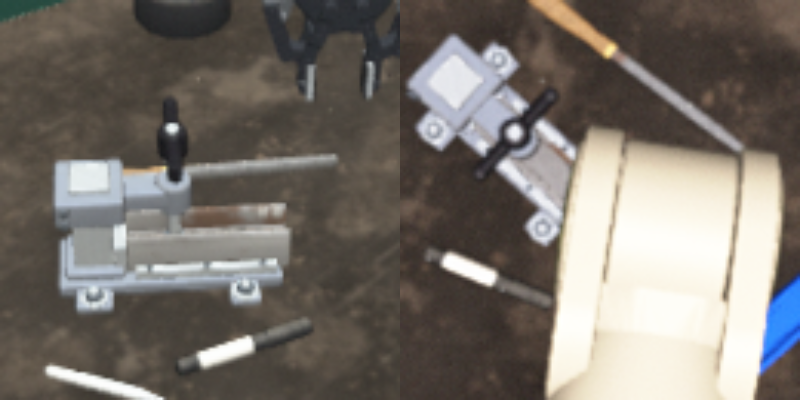

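Request:
move_arm(deltas=[0, 0.0092, -0.0354, 0, 0, 0, 0, 0, 0.0092, -0.0354, 0, 0, 0, 0, 0, 0.0092, -0.0354, 0, 0, 0, 0, 0, 0.0092, -0.0352, 0, 0, 0, 0, 0, 0, 0, 0, 0, 0, 0, 0, 0, 0, 0, 0, 0, 0])

```text
clock: 11.75
tcp_pos: [0.5974, 0.1024, 0.2074]
orientation: [0.0, 0.938, -0.347, -0.001]
wrist_force: [-0.6, -0.1, -0.0]
finger_gap: 0.0428
```

```bash
python3 - <<'E'
from h import *
p=cam('scene')
cv2.imwrite('pics/p4.png',cv2.cvtColor(cv2.resize(p['img'][140:290,220:420],(800,600)),cv2.COLOR_RGB2BGR))
E
python3 plan.py 0 -37 148 -40.5
```

```text
t 11.8 fix xyz mm [ -0.7537 -36.6543 207.6521] a -40.59 tilt [-0.0009 -0.0001 -1.    ] F [-0.0938  0.3307  1.1794] T [-0.0187  0.0291 -0.0177] gap 0.04243091093012781 j [ 0.0371  0.3851  0.0643  1.2509 -0.0001 -2.396 ]
tool delta [ 0.0004 -0.0008  0.0597] world [0.5979 0.1026 0.148 ]
rotvec deg [ 0.0367  0.0334 -0.0941]
```

View pics/p4.png

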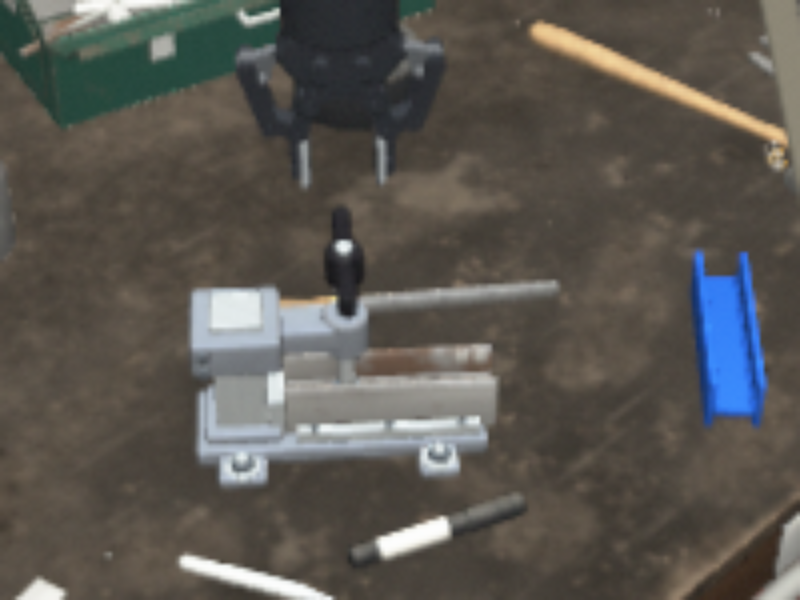

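The open jaws straddle the far arm of the T-handle, and the bracket sits against the stop. I'll descend and grip.

Request:
move_arm(deltas=[0, 0, 0, 0.02, 0, 0, 0, 0, 0, 0, 0.02, 0, 0, 0, 0, 0, 0, 0.019, 0, 0, 0, 0, 0, 0, 0, 0, 0, 0])

```text
clock: 12.3
tcp_pos: [0.5961, 0.102, 0.1477]
orientation: [0.001, 0.938, -0.347, -0.001]
wrist_force: [0.5, -0.2, 0.7]
finger_gap: 0.0426
```

Request:
move_arm(deltas=[0.5, 0, 0, 0, 0, 0, 0, 0.65, 0, 0, 0, 0, 0, 0, 1, 0, 0, 0, 0, 0, 0, 1, 0, 0, 0, 0, 0, 0], squeeze=25)

```text
clock: 12.8
tcp_pos: [0.5991, 0.103, 0.1501]
orientation: [-0.001, 0.938, -0.346, 0.001]
wrist_force: [2.0, 1.5, 5.4]
finger_gap: 0.0124
```

```bash
python3 plan.py 0 -37 148 -40.5
```

```text
t 12.8 fix xyz mm [  1.0688 -37.6249 150.0795] a -40.5 tilt [ 0.0029  0.0004 -1.    ] F [1.9989 1.4961 5.4018] T [ 0.3233 -0.2046 -0.1866] gap 0.012426883534755158 j [ 0.0381  0.4138 -0.0365  1.1176  0.0003 -2.3967]
tool delta [-0.0006  0.0011  0.0021] world [0.5979 0.1026 0.148 ]
rotvec deg [-0.1249 -0.1107  0.0029]
```

Request:
move_arm(deltas=[1, -0.0006, 0.0064, 0.0001, 0, 0, 10, 1, -0.0006, 0.0064, 0.0002, 0, 0, 10, 1, -0.0006, 0.0064, 0.0001, 0, 0, 10])

```text
clock: 13.18
tcp_pos: [0.5834, 0.0924, 0.1497]
orientation: [-0.001, 0.815, -0.579, 0.001]
wrist_force: [0.9, 3.8, 6.3]
finger_gap: 0.0124
```

```bash
cat > k.py <<'E'
from plan import *
S,R=st()
P=S['tcp_pos']; f=np.array([.5698,.1266,P[2]]); 
r=P-f; rad=np.linalg.norm(r); tang=np.array([r[1],-r[0],0])/rad # clockwise
Fw=S['wrist_force']; T=S['ft_torque']
a=np.arctan2(R[1,0],R[0,0]); print('orbit angle(cw from -y end) deg',(-40.5-np.degrees(np.arctan2(r[1],r[0])))%360,'tool turn',(-40.5-np.degrees(a))%360,'rad mm',rad*1000)
print('F tang',Fw@tang,'F rad',Fw@r/rad,'Fz',Fw[2],'Tz tcp',T[2],'Tz axis: ',T[2]+np.cross(r,Fw)[2])
E
python3 k.py
```

```text
t 13.175 fix xyz mm [-17.2057 -32.5652 149.6547] a -70.79 tilt [ 0.0033  0.0008 -1.    ] F [0.9336 3.7721 6.3135] T [ 0.5715 -0.2047  0.0706] gap 0.012440711836503969 j [ 0.0208  0.3818 -0.086   1.0997  0.0007 -1.8853]
orbit angle(cw from -y end) deg 27.84956218469229 tool turn 30.286038883830045 rad mm 36.83103561692053
F tang -2.259425951238121 F rad -3.1615635984458152 Fz 6.313456509305255 Tz tcp 0.07060632107386525 Tz axis:  0.15382331875771105
```

Request:
move_arm(deltas=[1, -0.0006, 0.0064, 0.0001, 0, 0, 10, 1, -0.0006, 0.0064, 0.0002, 0, 0, 10, 1, -0.0006, 0.0064, 0.0002, 0, 0, 10])

```text
clock: 13.55
tcp_pos: [0.5645, 0.091, 0.1492]
orientation: [0.002, -0.637, 0.77, -0.001]
wrist_force: [2.7, 3.2, 5.9]
finger_gap: 0.0125
```

```bash
python3 k.py|tail -2
```

```text
orbit angle(cw from -y end) deg 57.935383944621705 tool turn 60.28932157081256 rad mm 35.943847588800885
F tang -2.220948529237501 F rad -3.5615431023516435 Fz 5.921867852849079 Tz tcp 0.10389710782193824 Tz axis:  0.18372654325942245
```

Request:
move_arm(deltas=[1, -0.0006, 0.0064, 0.0001, 0, 0, 10, 1, -0.0006, 0.0064, 0.0002, 0, 0, 10])

```text
clock: 13.8
tcp_pos: [0.5527, 0.0956, 0.149]
orientation: [0.002, -0.494, 0.869, -0.001]
wrist_force: [3.6, 3.2, 5.6]
finger_gap: 0.0123
```

```bash
python3 k.py|tail -2
```

```text
orbit angle(cw from -y end) deg 78.43458432253986 tool turn 80.28787900713864 rad mm 35.42997879103322
F tang -1.5773140662586635 F rad -4.5763391430813165 Fz 5.5529826752128075 Tz tcp 0.1163052463051178 Tz axis:  0.17218945021946058
```

Request:
move_arm(deltas=[1, -0.0006, 0.0064, 0.0001, 0, 0, 10])

```text
clock: 13.92
tcp_pos: [0.5475, 0.0993, 0.1488]
orientation: [0.002, -0.416, 0.909, -0.001]
wrist_force: [3.1, 3.3, 3.9]
finger_gap: 0.0126
```

```bash
python3 k.py|tail -2
```

```text
orbit angle(cw from -y end) deg 88.75494640564489 tool turn 90.2900734769361 rad mm 35.20740206664215
F tang -0.26555530567771446 F rad -4.502921539970372 Fz 3.8810152381259684 Tz tcp 0.1628668751531528 Tz axis:  0.17221638757107816
```

Request:
move_arm(deltas=[1, -0.0006, 0.0064, 0.0001, 0, 0, 10])

```text
clock: 14.05
tcp_pos: [0.543, 0.1039, 0.1487]
orientation: [0.002, -0.336, 0.942, -0.0]
wrist_force: [2.8, 2.7, 4.5]
finger_gap: 0.0124
```

```bash
python3 k.py|tail -2
```

```text
orbit angle(cw from -y end) deg 99.2340219180773 tool turn 100.29061010639231 rad mm 35.06250799438552
F tang 0.26572624353371893 F rad -3.9359531083752075 Fz 4.539358493243504 Tz tcp 0.16912655558790116 Tz axis:  0.1598095270496821
```

Request:
move_arm(deltas=[1, -0.0006, 0.0064, 0.0002, 0, 0, 10])

```text
clock: 14.18
tcp_pos: [0.5395, 0.1092, 0.1485]
orientation: [0.002, -0.252, 0.968, -0.0]
wrist_force: [3.3, 1.4, 3.6]
finger_gap: 0.0125
```

```bash
python3 k.py|tail -2
```

```text
orbit angle(cw from -y end) deg 109.6076012929093 tool turn 110.29226614682972 rad mm 34.9307111337932
F tang -0.3938747862010083 F rad -3.5359938165102016 Fz 3.64643833463615 Tz tcp 0.17064490810751975 Tz axis:  0.18440323448719173
```

Request:
move_arm(deltas=[1, -0.0006, 0.0064, 0.0001, 0, 0, 10])

```text
clock: 14.3
tcp_pos: [0.5369, 0.115, 0.1484]
orientation: [0.002, -0.167, 0.986, -0.0]
wrist_force: [4.0, -0.2, 3.5]
finger_gap: 0.0122
```

```bash
python3 k.py|tail -2
```

```text
orbit angle(cw from -y end) deg 120.09797486954767 tool turn 120.29501723319103 rad mm 34.893815731517144
F tang -1.5384567647133192 F rad -3.7257973646346128 Fz 3.5487811478856552 Tz tcp 0.16277562863273431 Tz axis:  0.2164582554915469
```

Request:
move_arm(deltas=[1, -0.0006, 0.0064, 0.0002, 0, 0, 10])

```text
clock: 14.42
tcp_pos: [0.5354, 0.1212, 0.1482]
orientation: [0.002, -0.08, 0.997, -0.0]
wrist_force: [3.4, 0.9, 4.5]
finger_gap: 0.0127
```

```bash
python3 k.py|tail -2
```

```text
orbit angle(cw from -y end) deg 130.58756935968754 tool turn 130.29658219524848 rad mm 34.870380235991
F tang 0.39661837516464593 F rad -3.4584072140635094 Fz 4.521283821089247 Tz tcp 0.1706043116339822 Tz axis:  0.15677407808341007
```

Request:
move_arm(deltas=[1, -0.0006, 0.0064, 0.0001, 0, 0, 10])

```text
clock: 14.55
tcp_pos: [0.5349, 0.1276, 0.1481]
orientation: [0.002, 0.007, 1.0, -0.0]
wrist_force: [3.5, 0.5, 4.8]
finger_gap: 0.0123
```

```bash
python3 k.py|tail -2
```

```text
orbit angle(cw from -y end) deg 141.06698566245043 tool turn 140.29701149202896 rad mm 34.93682303278032
F tang 0.5886441082679146 F rad -3.482373400901255 Fz 4.7678805191822935 Tz tcp 0.20245173224629215 Tz axis:  0.18188637720644724
```

Request:
move_arm(deltas=[1, -0.0006, 0.0064, 0.0002, 0, 0, 10])

```text
clock: 14.68
tcp_pos: [0.5355, 0.1339, 0.148]
orientation: [0.002, 0.094, 0.996, -0.0]
wrist_force: [3.3, -0.7, 5.6]
finger_gap: 0.0124
```

```bash
python3 k.py|tail -2
```

```text
orbit angle(cw from -y end) deg 151.43774040221632 tool turn 150.30233955881837 rad mm 35.05104071291063
F tang 0.016287135782692794 F rad -3.330720159137484 Fz 5.574903087460464 Tz tcp 0.15820610229117968 Tz axis:  0.15763522123176382
```

Request:
move_arm(deltas=[1, -0.0006, 0.0064, 0.0001, 0, 0, 10])

```text
clock: 14.8
tcp_pos: [0.5372, 0.14, 0.1478]
orientation: [0.002, 0.181, 0.984, 0.0]
wrist_force: [2.8, -0.3, 4.6]
finger_gap: 0.0125
```

```bash
python3 k.py|tail -2
```

```text
orbit angle(cw from -y end) deg 161.90530858204332 tool turn 160.29925098707488 rad mm 35.22908368260779
F tang 0.8445628426502192 F rad -2.7209880065801855 Fz 4.632035853500005 Tz tcp 0.23810453982935442 Tz axis:  0.20835136477040875
```

Request:
move_arm(deltas=[1, -0.0006, 0.0064, 0.0002, 0, 0, 10])

```text
clock: 14.92
tcp_pos: [0.54, 0.1458, 0.1477]
orientation: [0.002, 0.266, 0.964, 0.0]
wrist_force: [2.6, -1.5, 6.2]
finger_gap: 0.0122
```

```bash
python3 k.py|tail -2
```

```text
orbit angle(cw from -y end) deg 172.23932991454402 tool turn 170.30097889870953 rad mm 35.41123419120346
F tang 0.17034548158083876 F rad -2.959976274180819 Fz 6.157299966126823 Tz tcp 0.12783243565548863 Tz axis:  0.12180029191381622
```

Request:
move_arm(deltas=[1, -0.0006, 0.0064, 0.0001, 0, 0, 10])

```text
clock: 15.05
tcp_pos: [0.5437, 0.1509, 0.1475]
orientation: [0.002, 0.349, 0.937, 0.0]
wrist_force: [2.9, -0.8, 5.5]
finger_gap: 0.0122
```

```bash
python3 k.py|tail -2
```

```text
orbit angle(cw from -y end) deg 182.52243303095096 tool turn 180.30225302524119 rad mm 35.6545030034998
F tang 1.3886086436136857 F rad -2.6507955446941556 Fz 5.497402107146143 Tz tcp 0.1305092531375745 Tz axis:  0.08099910208316455
```

Request:
move_arm(deltas=[1, -0.0006, 0.0064, 0.0002, 0, 0, 10])

```text
clock: 15.18
tcp_pos: [0.5483, 0.1554, 0.1474]
orientation: [0.002, 0.429, 0.903, 0.0]
wrist_force: [1.8, -1.3, 6.8]
finger_gap: 0.0126
```

```bash
python3 k.py|tail -2
```

```text
orbit angle(cw from -y end) deg 192.76752640469937 tool turn 190.30001381804175 rad mm 35.93810049144758
F tang 0.6908581630601422 F rad -2.1009745049989186 Fz 6.75844665553839 Tz tcp 0.16173969737876026 Tz axis:  0.13691156728936799
```

Request:
move_arm(deltas=[1, -0.0006, 0.0064, 0.0001, 0, 0, 10])

```text
clock: 15.3
tcp_pos: [0.5536, 0.159, 0.1473]
orientation: [0.002, 0.506, 0.863, 0.001]
wrist_force: [1.5, -1.1, 6.1]
finger_gap: 0.012
```

```bash
python3 k.py|tail -3
```

```text
t 15.3 fix xyz mm [ 14.0949  33.3577 147.2665] a 119.2 tilt [ 0.0033 -0.0007 -1.    ] F [ 1.4695 -1.0681  6.0556] T [-0.2807 -0.2551  0.1541] gap 0.012017708795621987 j [ 0.1409  0.3566 -0.1294  1.0816 -0.0011  1.202 ]
orbit angle(cw from -y end) deg 202.90595272287004 tool turn 200.29548478278576 rad mm 36.213337352546
F tang 0.8358910894999889 F rad -1.6129468143561163 Fz 6.055587681543939 Tz tcp 0.15410098987284992 Tz axis:  0.12383058385879961
```

Request:
move_arm(deltas=[1, -0.0006, 0.0064, 0.0002, 0, 0, 10])

```text
clock: 15.42
tcp_pos: [0.5594, 0.1616, 0.1471]
orientation: [0.002, 0.579, 0.815, 0.001]
wrist_force: [0.9, -1.2, 6.9]
finger_gap: 0.0126
```

```bash
python3 k.py|tail -2
```

```text
orbit angle(cw from -y end) deg 212.9740580856979 tool turn 210.2982420252043 rad mm 36.50421906459559
F tang 0.5221247682208604 F rad -1.4420396531987738 Fz 6.856167485308108 Tz tcp 0.17900192086970204 Tz axis:  0.15994216395151656
```

Request:
move_arm(deltas=[1, -0.0006, 0.0064, 0.0001, 0, 0, 10])

```text
clock: 15.55
tcp_pos: [0.5656, 0.1632, 0.147]
orientation: [0.001, 0.648, 0.762, 0.001]
wrist_force: [1.1, -1.4, 6.7]
finger_gap: 0.0125
```

```bash
python3 k.py|tail -2
```

```text
orbit angle(cw from -y end) deg 222.9189517831008 tool turn 220.29148866077367 rad mm 36.82382798398009
F tang 0.8817901650824692 F rad -1.546513922171473 Fz 6.730376694000473 Tz tcp 0.1664158409755783 Tz axis:  0.13394495161861603
```

Request:
move_arm(deltas=[1, -0.0006, 0.0064, 0.0002, 0, 0, 10])

```text
clock: 15.68
tcp_pos: [0.572, 0.1636, 0.1468]
orientation: [0.001, 0.712, 0.702, 0.001]
wrist_force: [1.0, -1.0, 7.3]
finger_gap: 0.0126
```

```bash
python3 k.py|tail -2
```

```text
orbit angle(cw from -y end) deg 232.83877018581836 tool turn 230.2931049511758 rad mm 37.07364738347887
F tang 1.0486539584009362 F rad -0.8940375737200742 Fz 7.341528006633572 Tz tcp 0.17484136694028124 Tz axis:  0.1359639398592356
```

Request:
move_arm(deltas=[1, -0.0006, 0.0064, 0.0001, 0, 0, 10])

```text
clock: 15.8
tcp_pos: [0.5783, 0.163, 0.1468]
orientation: [0.001, 0.77, 0.638, 0.001]
wrist_force: [0.2, -0.7, 7.7]
finger_gap: 0.0124
```

```bash
python3 k.py|tail -2
```

```text
orbit angle(cw from -y end) deg 242.64639386678456 tool turn 240.28556462650047 rad mm 37.39171221668321
F tang 0.3346816682721397 F rad -0.6551078146780318 Fz 7.725690012851011 Tz tcp 0.1386867359324936 Tz axis:  0.12617241530826231
```

Request:
move_arm(deltas=[1, -0.0006, 0.0064, 0.0002, 0, 0, 10])

```text
clock: 15.92
tcp_pos: [0.5845, 0.1613, 0.1466]
orientation: [0.001, 0.823, 0.568, 0.001]
wrist_force: [-0.9, -0.7, 8.2]
finger_gap: 0.0127
```

```bash
python3 k.py|tail -3
```

```text
t 15.925 fix xyz mm [ 35.8768  11.3748 146.6205] a 69.22 tilt [ 0.0029 -0.0003 -1.    ] F [-0.8672 -0.6608  8.2115] T [-0.1435  0.1456  0.1679] gap 0.012684548171259441 j [ 0.1372  0.4131 -0.0464  1.1085 -0.0007  2.0708]
orbit angle(cw from -y end) deg 252.4086164976889 tool turn 250.2831641184729 rad mm 37.6368305724579
F tang -0.5415752606002895 F rad -0.9462200435974473 Fz 8.211510570289404 Tz tcp 0.1678875615362433 Tz axis:  0.18827073786169113
```

Request:
move_arm(deltas=[1, -0.0006, 0.0064, 0.0001, 0, 0, 10])

```text
clock: 16.05
tcp_pos: [0.5902, 0.1585, 0.1465]
orientation: [0.001, 0.869, 0.494, 0.001]
wrist_force: [-0.0, -0.8, 6.7]
finger_gap: 0.0128
```

```bash
python3 k.py|tail -2
```

```text
orbit angle(cw from -y end) deg 262.05620651479677 tool turn 260.2792474902462 rad mm 37.853378906436035
F tang 0.40847794897577294 F rad -0.6937943172589481 Fz 6.6937254380862266 Tz tcp 0.23303066436793474 Tz axis:  0.21756839379043097
```

Request:
move_arm(deltas=[1, -0.0006, 0.0064, 0.0001, 0, 0, 10])

```text
clock: 16.18
tcp_pos: [0.5953, 0.1548, 0.1464]
orientation: [0.001, 0.909, 0.417, 0.001]
wrist_force: [-0.7, 0.4, 8.0]
finger_gap: 0.0124
```

```bash
python3 k.py|tail -2
```

```text
orbit angle(cw from -y end) deg 271.67322885895646 tool turn 270.27072676937826 rad mm 38.04569595380344
F tang -0.7397114430429322 F rad -0.16944897792176664 Fz 7.960862906051712 Tz tcp 0.230900855400755 Tz axis:  0.2590436920563156
```

Request:
move_arm(deltas=[1, -0.0006, 0.0064, 0.0001, 0, 0, 10])

```text
clock: 16.3
tcp_pos: [0.5998, 0.1502, 0.1463]
orientation: [0.0, 0.942, 0.336, 0.001]
wrist_force: [-2.1, 0.2, 8.3]
finger_gap: 0.0126
```

```bash
python3 k.py|tail -2
```

```text
orbit angle(cw from -y end) deg 281.2433027896487 tool turn 280.2624612204022 rad mm 38.192997896056106
F tang -1.4425740779027307 F rad -1.5704837838996388 Fz 8.311016021835892 Tz tcp 0.27126867638108276 Tz axis:  0.32636490510332683
```

Request:
move_arm(deltas=[1, -0.0006, 0.0064, 0.0001, 0, 0, 10])

```text
clock: 16.42
tcp_pos: [0.6034, 0.145, 0.1462]
orientation: [0.0, 0.968, 0.252, 0.001]
wrist_force: [-0.3, 0.5, 7.9]
finger_gap: 0.0125
```

```bash
python3 k.py|tail -3
```

```text
t 16.425 fix xyz mm [ 35.8206 -13.6429 146.203 ] a 29.24 tilt [ 0.0028  0.0004 -1.    ] F [-0.3287  0.4754  7.8562] T [0.1571 0.1952 0.3297] gap 0.012547245977304026 j [ 0.1065  0.4398 -0.0061  1.1221  0.      2.7377]
orbit angle(cw from -y end) deg 290.85015044888166 tool turn 290.259387590682 rad mm 38.33071114617877
F tang -0.5747586676143912 F rad -0.06053622808618679 Fz 7.856181879476761 Tz tcp 0.3297392856826747 Tz axis:  0.3517701941497645
```

```bash
python3 - <<'E'
from h import *
p=cam('scene');w=cam('top')
np.savez('s5.npz',**{k:np.array(v) for k,v in p.items()});np.savez('t5.npz',**{k:np.array(v) for k,v in w.items()})
cv2.imwrite('pics/p5.png',cv2.cvtColor(np.hstack([cv2.resize(i['img'][160:290,230:360],(400,400)) for i in (p,w)]),cv2.COLOR_RGB2BGR))
E
python3 k.py
```

```text
t 16.525 fix xyz mm [ 35.638  -13.997  146.1691] a 29.3 tilt [ 0.0029  0.0003 -1.    ] F [-0.1622  1.4939  7.49  ] T [ 0.1681 -0.0737 -0.2672] gap 0.012754680832145407 j [ 0.1059  0.4399 -0.006   1.1219  0.      2.7361]
orbit angle(cw from -y end) deg 291.4426259100915 tool turn 290.1988021658339 rad mm 38.28818563989236
F tang -1.3946571972719337 F rad 0.5595639802566469 Fz 7.489981717892494 Tz tcp -0.2672378149076289 Tz axis:  -0.2138389212344691
```

View pics/p5.png

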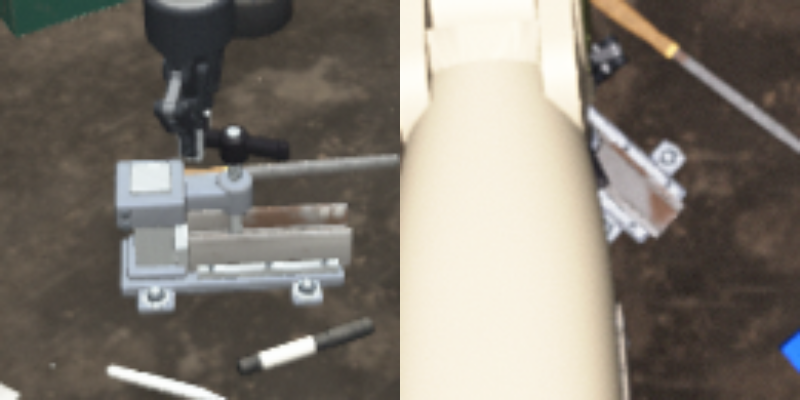

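Request:
move_arm(deltas=[1, -0.0001, 0.0026, 0.0001, 0, 0, 4, 1, -0.0001, 0.0026, 0, 0, 0, 4])

```text
clock: 16.77
tcp_pos: [0.6055, 0.1404, 0.1461]
orientation: [-0.0, 0.983, 0.186, 0.001]
wrist_force: [0.3, 2.0, 7.6]
finger_gap: 0.0127
```

```bash
python3 k.py|tail -2
```

```text
orbit angle(cw from -y end) deg 298.3422226093 tool turn 298.0647202117883 rad mm 38.316354481404524
F tang -1.802750370290898 F rad 1.0212251161430421 Fz 7.647045970628512 Tz tcp 0.2638768812286141 Tz axis:  0.3329517034581634
```

Request:
move_arm(deltas=[1, -0.0001, 0.0026, 0.0001, 0, 0, 4])

```text
clock: 16.9
tcp_pos: [0.6064, 0.138, 0.146]
orientation: [-0.0, 0.988, 0.152, 0.001]
wrist_force: [-0.8, 1.9, 7.5]
finger_gap: 0.0128
```

```bash
python3 k.py|tail -2
```

```text
orbit angle(cw from -y end) deg 302.17267040299754 tool turn 302.0622952849585 rad mm 38.3420910576746
F tang -2.053617043918136 F rad -0.2195738330200088 Fz 7.487755569934063 Tz tcp 0.20563790940379062 Tz axis:  0.2843778810992923
```

Request:
move_arm(deltas=[1, -0.0001, 0.0026, 0.0001, 0, 0, 4])

```text
clock: 17.02
tcp_pos: [0.6071, 0.1355, 0.146]
orientation: [-0.0, 0.993, 0.117, 0.001]
wrist_force: [0.7, 1.0, 8.5]
finger_gap: 0.0125
```

```bash
python3 k.py
```

```text
t 17.025 fix xyz mm [ 31.0204 -22.5593 145.9895] a 13.44 tilt [ 0.0029  0.0007 -1.    ] F [0.6921 0.99   8.5032] T [0.3678 0.1177 0.2706] gap 0.012463426152269284 j [ 0.0905  0.4425 -0.0024  1.1229  0.0004  2.9976]
orbit angle(cw from -y end) deg 306.0261741498115 tool turn 306.06183586163695 rad mm 38.35607326426853
F tang -0.8014897802302169 F rad 0.9036765874439979 Fz 8.503180895729448 Tz tcp 0.2705725815038349 Tz axis:  0.3013145822349076
```

```bash
python3 - <<'E'
from h import *
p=dict(np.load('s5.npz')); 
F=np.array([.5698,.1266]);Y=np.radians(49.5)
im=cv2.resize(cv2.cvtColor(p['img'],cv2.COLOR_RGB2BGR)[160:260,240:373],(798,600),interpolation=cv2.INTER_CUBIC)
zt=.1635-.0008*np.radians(290)
for turn,col in((270,(255,0,0)),(290,(0,255,0)),(300,(0,0,255))):
    # -y end direction angle = -40.5-turn ; opposite end
    d=np.radians(-40.5-turn); u=np.array([np.cos(d),np.sin(d)]); n=np.array([-u[1],u[0]])
    c=[F+u*.05*s+n*.0065*k for s,k in((1,1),(1,-1),(-1,-1),(-1,1))]
    q=(proj(p,[[*x,zt] for x in c])-[240,160]+.5)*6
    cv2.polylines(im,[q.astype(np.int32).reshape(-1,1,2)],True,col,1)
cv2.imwrite('pics/ov5.png',im)
E
```

```text
(no output)
```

View pics/ov5.png

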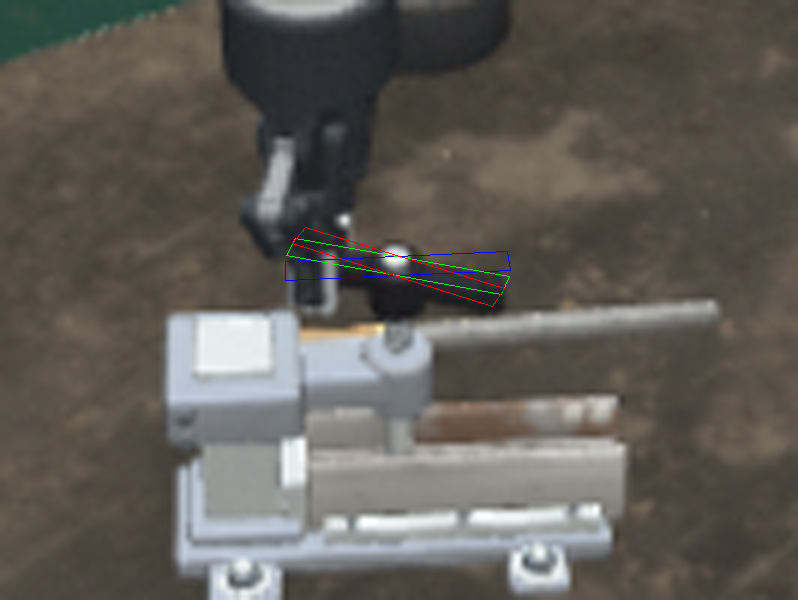

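Request:
move_arm(deltas=[0, 0, 0, 0, 0, 0, 0, 0, 0, 0, 0, 0, 0, 0, 0, 0, 0, -0.025, 0, 0, 0, 0, 0, 0, -0.03, 0, 0, -10, 0, 0, 0, 0, 0, 0, -10, 0, 0, 0, 0, 0, 0, -10, 0, 0, 0, 0, 0, 0, -10, 0, 0, 0, 0, 0, 0, -10, 0, 0, 0, 0, 0, 0, -10, 0, 0, 0, 0, 0, 0, -10])

```text
clock: 18.27
tcp_pos: [0.6057, 0.135, 0.1987]
orientation: [-0.0, 0.744, 0.668, -0.001]
wrist_force: [-1.2, -0.1, 1.1]
finger_gap: 0.0424
```

Request:
move_arm(deltas=[0, 0, 0, 0, 0, 0, -10, 0, 0, 0, 0, 0, 0, -10, 0, 0, 0, 0, 0, 0, -10, 0, 0, 0, 0, 0, 0, -10, 0, 0, 0, 0, 0, 0, -10, 0, 0, 0, 0, 0, 0, -10, 0, 0, 0, 0, 0, 0, -10, 0, 0, 0, 0, 0, 0, -10, 0, 0, 0, 0, 0, 0, -10, 0, 0, 0, 0, 0, 0, -10])

```text
clock: 19.52
tcp_pos: [0.6056, 0.135, 0.1987]
orientation: [-0.001, -0.034, 0.999, -0.0]
wrist_force: [0.4, 0.8, -1.0]
finger_gap: 0.0425
```

```bash
python3 k.py; python3 plan.py 0 0 0 0 | tail -2; python3 - <<'E'
from h import *
p=cam('scene')
np.savez('s6.npz',**{k:np.array(v) for k,v in p.items()})
F=np.array([.5698,.1266])
im=cv2.resize(cv2.cvtColor(p['img'],cv2.COLOR_RGB2BGR)[160:260,240:373],(798,600),interpolation=cv2.INTER_CUBIC)
zt=.1635-.0008*np.radians(305)
for turn,col in((296,(255,0,0)),(306,(0,255,0)),(316,(0,0,255))):
    d=np.radians(-40.5-turn); u=np.array([np.cos(d),np.sin(d)]); n=np.array([-u[1],u[0]])
    c=[F+u*.05*s+n*.0065*k for s,k in((1,1),(1,-1),(-1,-1),(-1,1))]
    q=(proj(p,[[*x,zt] for x in c])-[240,160]+.5)*6
    cv2.polylines(im,[q.astype(np.int32).reshape(-1,1,2)],True,col,1)
cv2.imwrite('pics/ov6.png',im)
E
```

```text
t 19.525 fix xyz mm [ 29.6625 -21.8109 198.6765] a -176.12 tilt [-0.0015 -0.0005 -1.    ] F [ 0.3716  0.7785 -0.9773] T [-0.0013 -0.0458  0.0486] gap 0.04252456561632432 j [ 0.0902  0.4177  0.091   1.2456 -0.0004  0.0225]
orbit angle(cw from -y end) deg 306.32715799325024 tool turn 135.62342035416327 rad mm 36.818183182268164
F tang -0.6733438881802725 F rad 0.5392808710249665 Fz -0.9773101219496438 Tz tcp 0.04857760632715324 Tz axis:  0.0733689049468352
tool delta [ 0.036  -0.0059  0.1987] world [0.5698 0.1266 0.    ]
rotvec deg [   0.1319   -0.0411 -176.1233]
```

View pics/ov6.png

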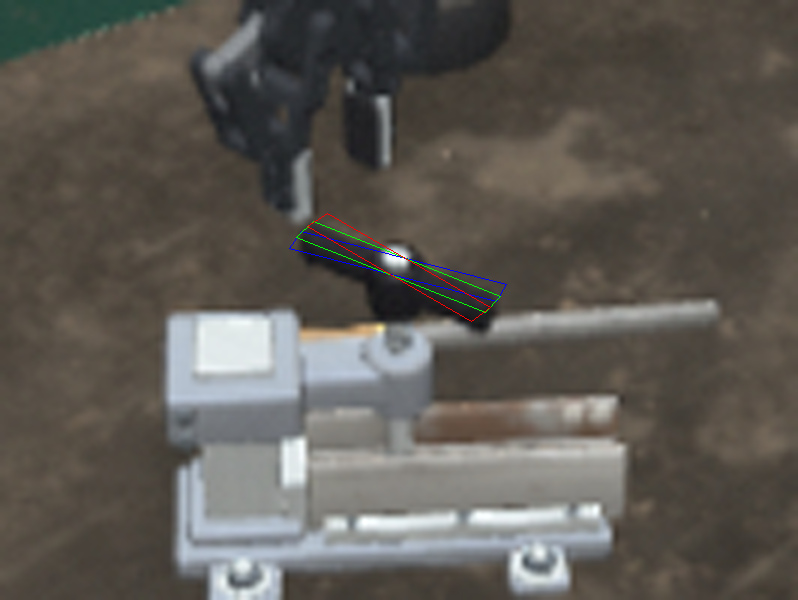

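```bash
cat > bar.py <<'E'
from h import *
from scipy.optimize import minimize_scalar
F=np.array([.5698,.1266])
def bar(p):
    w=pts(p); d=w[...,:2]-F; r=np.hypot(d[...,0],d[...,1])
    m=(r<.056)&(w[...,2]>.142)&(w[...,2]<.17)&(r>.013)
    q=d[m]; 
    C=q.T@q
    ev,V=np.linalg.eigh(C); a=np.degrees(np.arctan2(V[1,1],V[0,1]))
    return (-40.5-a)%180,m.sum(),(q@V[:,1]).min(),(q@V[:,1]).max(),np.median(w[m][:,2])
def bar2(p,turn):  # dark pixel match of projected bar (volume)
    g=p['img'].astype(float).mean(2); best=[]
    zt=.1635-.0008*np.radians(turn)
    for t in np.arange(turn-25,turn+25,.5):
        d=np.radians(-40.5-t); u=np.array([np.cos(d),np.sin(d)]); n=np.array([-u[1],u[0]])
        pp=[[*(F+u*s+n*k),z] for s in(-.05,.05) for k in(-.0065,.0065) for z in(zt,zt-.017)]
        h=cv2.convexHull((proj(p,pp)*16+8).astype(np.int32))
        M=np.zeros((400,640),np.uint8); cv2.fillConvexPoly(M,(h),255,cv2.LINE_AA,4)
        M=M/255.; k=cv2.dilate(M,np.ones((7,7)))-M
        best.append(((g*M).sum()/M.sum()-.5*(g*k).sum()/k.sum(),t))
    return sorted(best)[:4]
E
python3 - <<'E'
from bar import *
for n,t in(('scene1',0),('top1',0),('s3',0),('s6',306),('s5',290)):
    p=dict(np.load(n+'.npz')); print(n,bar(p),bar2(p,t))
E
```

```text
scene1 (np.float64(0.36496851155919785), np.int64(120), np.float64(-0.04769587761411627), np.float64(0.0515914189904598), np.float64(0.16306329530847125)) [(np.float64(30.013308272491365), np.float64(2.5)), (np.float64(30.27117839954976), np.float64(-0.5)), (np.float64(30.334462185542925), np.float64(2.0)), (np.float64(30.340132018255005), np.float64(1.0))]
top1 (np.float64(0.3141976947998444), np.int64(162), np.float64(-0.0487317279350353), np.float64(0.049074300492521414), np.float64(0.1632679633211998)) [(np.float64(32.44874617963383), np.float64(0.0)), (np.float64(32.61476148757109), np.float64(1.0)), (np.float64(32.80445387659316), np.float64(0.5)), (np.float64(32.81951994933982), np.float64(2.0))]
s3 (np.float64(0.2600764025700357), np.int64(118), np.float64(-0.049061600972479386), np.float64(0.05155980876240355), np.float64(0.16308719764942686)) [(np.float64(30.058986715386702), np.float64(2.5)), (np.float64(30.26060946123708), np.float64(-0.5)), (np.float64(30.36444568292636), np.float64(1.0)), (np.float64(30.37134489848045), np.float64(2.0))]
s6 (np.float64(126.06464900234047), np.int64(180), np.float64(-0.050098171031880016), np.float64(0.04981567964755344), np.float64(0.15682274218630893)) [(np.float64(14.416557231695592), np.float64(287.5)), (np.float64(14.50839368777467), np.float64(289.5)), (np.float64(14.51530726707113), np.float64(288.0)), (np.float64(14.525655108386431), np.float64(289.0))]
s5 (np.float64(103.29897631427923), np.int64(211), np.float64(-0.046851298450907), np.float64(0.04829231175941319), np.float64(0.15705742965543865)) [(np.float64(13.572267611940788), np.float64(280.0)), (np.float64(13.659678705278928), np.float64(279.5)), (np.float64(13.678602186026822), np.float64(279.0)), (np.float64(13.757996608983476), np.float64(278.5))]
```

Request:
move_arm(deltas=[0, 0, 0, 0.02, 0, 0, -9.6, 0, 0, 0, 0.02, 0, 0, 0, 0, 0, 0, 0.0135, 0, 0, 0, 0.5, 0, 0, 0, 0, 0, 0, 0.65, 0, 0, 0, 0, 0, 0, 1, 0, 0, 0, 0, 0, 0, 1, 0, 0, 0, 0, 0, 0], squeeze=40)

```text
clock: 20.45
tcp_pos: [0.6065, 0.1352, 0.1467]
orientation: [0.001, -0.114, 0.993, -0.0]
wrist_force: [0.0, 0.8, 1.2]
finger_gap: 0.0123
```

```bash
python3 k.py
```

```text
t 20.45 fix xyz mm [ 30.4342 -22.3301 146.6523] a -166.89 tilt [ 0.0013  0.0001 -1.    ] F [0.0459 0.7604 1.2048] T [0.113  0.1127 0.0308] gap 0.012323466470946095 j [ 0.0903  0.4423 -0.0011  1.1261  0.     -0.1385]
orbit angle(cw from -y end) deg 306.2681800307686 tool turn 126.39374358071626 rad mm 37.74745870646249
F tang -0.7296534090331599 F rad 0.2187671255071285 Fz 1.2047528291120886 Tz tcp 0.030801619572446884 Tz axis:  0.05834418149995567
```

Request:
move_arm(deltas=[1, 0.0001, -0.0026, 0, 0, 0, 4, 1, 0.0001, -0.0026, 0.0001, 0, 0, 4])

```text
clock: 20.7
tcp_pos: [0.6074, 0.1304, 0.1466]
orientation: [0.001, -0.044, 0.999, 0.0]
wrist_force: [-0.9, 2.1, 1.5]
finger_gap: 0.0122
```

```bash
python3 k.py|tail -2
```

```text
orbit angle(cw from -y end) deg 313.7536824200515 tool turn 134.4782084003828 rad mm 37.74111341667607
F tang -2.1791523754401174 F rad -0.670854440890667 Fz 1.5185400694619606 Tz tcp 0.26825399155244445 Tz axis:  0.35049762850614896
```

Request:
move_arm(deltas=[1, 0.0001, -0.0026, 0.0001, 0, 0, 4])

```text
clock: 20.82
tcp_pos: [0.6075, 0.1278, 0.1465]
orientation: [0.001, -0.009, 1.0, 0.0]
wrist_force: [-1.6, 2.9, 1.7]
finger_gap: 0.0118
```

```bash
python3 k.py|tail -2
```

```text
orbit angle(cw from -y end) deg 317.63877297398017 tool turn 138.47842383985542 rad mm 37.70890497916976
F tang -2.919770627436681 F rad -1.466100027931583 Fz 1.6758588034004416 Tz tcp 0.1920254257843513 Tz axis:  0.302126778935332
```

Request:
move_arm(deltas=[1, 0.0001, -0.0026, 0, 0, 0, 4])

```text
clock: 20.95
tcp_pos: [0.6075, 0.1253, 0.1465]
orientation: [0.001, 0.026, 1.0, 0.001]
wrist_force: [0.3, 2.7, 1.5]
finger_gap: 0.0125
```

```bash
python3 k.py|tail -2
```

```text
orbit angle(cw from -y end) deg 321.4546331656709 tool turn 142.4779548653881 rad mm 37.6809407149079
F tang -2.677115903269697 F rad 0.1667604440971096 Fz 1.4629985566431725 Tz tcp 0.28815980209204944 Tz axis:  0.38903604773009204
```

Request:
move_arm(deltas=[1, 0.0001, -0.0026, 0.0001, 0, 0, 4])

```text
clock: 21.08
tcp_pos: [0.6072, 0.1228, 0.1464]
orientation: [0.001, 0.061, 0.998, 0.001]
wrist_force: [0.1, 2.0, 2.5]
finger_gap: 0.0124
```

```bash
python3 k.py|tail -2
```

```text
orbit angle(cw from -y end) deg 325.2937501942198 tool turn 146.47580456735542 rad mm 37.62797624426651
F tang -1.9706661450308498 F rad -0.10824362290608537 Fz 2.51529604680125 Tz tcp 0.2456589128488322 Tz axis:  0.3198110917394333
```

```bash
echo "print('qvel',S['qvel'],'tau',S['tau'])" >> k.py; python3 k.py|tail -1
```

```text
qvel [-0.0357 -0.0094 -0.0188 -0.0057  0.0007  0.5206] tau [ -1.7162 -52.4689  28.0216  -0.0697  -0.6479  -0.3129]
```

Request:
move_arm(deltas=[1, 0.0001, -0.0039, 0.0001, 0, 0, 6])

```text
clock: 21.2
tcp_pos: [0.6066, 0.119, 0.1464]
orientation: [0.001, 0.113, 0.994, 0.001]
wrist_force: [0.2, 2.5, 2.6]
finger_gap: 0.0123
```

```bash
python3 k.py|tail -3
```

```text
orbit angle(cw from -y end) deg 331.11068094965333 tool turn 152.51685386641017 rad mm 37.58703034945798
F tang -2.4674481793191365 F rad -0.2983712613193178 Fz 2.6046317024656886 Tz tcp 0.23239271455471042 Tz axis:  0.3251367641564936
qvel [-0.05   -0.022  -0.0335 -0.0092  0.0043  0.7901] tau [ -1.9079 -52.063   28.1325  -0.2613  -0.7871  -0.6525]
```

```bash
python3 - <<'E'
from bar import *
p=cam('scene');print(bar(p))
cv2.imwrite('pics/p7.png',cv2.resize(cv2.cvtColor(p['img'],cv2.COLOR_RGB2BGR)[160:260,240:373],(798,600),interpolation=cv2.INTER_CUBIC))
E
python3 k.py
```

```text
(np.float64(150.15252258384015), np.int64(207), np.float64(-0.04964673424562128), np.float64(0.05040773073054501), np.float64(0.15787097935816946))
t 21.25 fix xyz mm [ 17.8134 -33.0826 146.3856] a 166.76 tilt [ 0.0014  0.0011 -1.    ] F [-0.9257  2.9762  2.5776] T [ 0.4992  0.1517 -0.1368] gap 0.012151117655008476 j [ 0.0629  0.4359 -0.0117  1.1217  0.001   0.2939]
orbit angle(cw from -y end) deg 331.6996575550119 tool turn 152.73650113666585 rad mm 37.57365960120326
F tang -2.7133884196492435 F rad -1.5337003766905029 Fz 2.5775773807381457 Tz tcp -0.1368020187778365 Tz axis:  -0.03485008593208894
qvel [ 0.0032  0.0024  0.0013 -0.0008 -0.0026 -0.1469] tau [ -0.9852 -51.8897  27.9171  -0.2519  -0.6547  -0.0721]
```

View pics/p7.png

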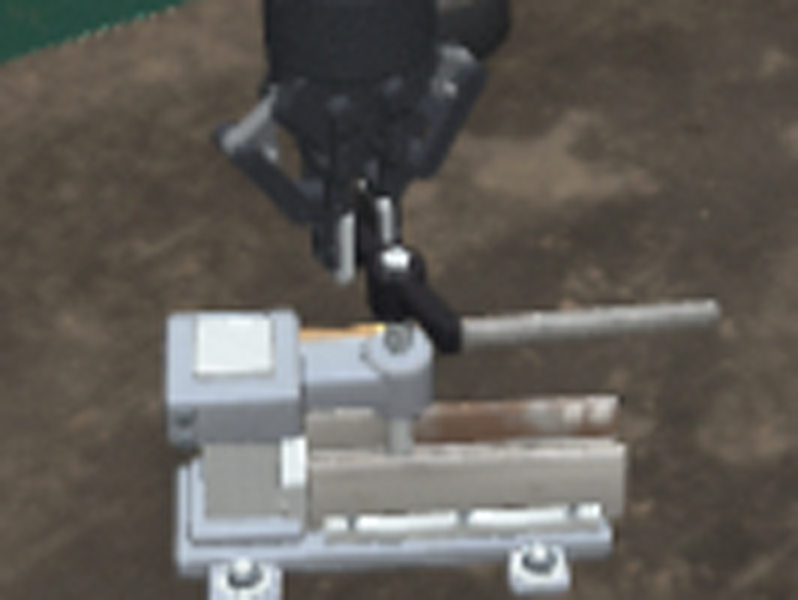

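Request:
move_arm(deltas=[1, 0.0005, -0.0059, 0.0001, 0, 0, 9])

```text
clock: 21.38
tcp_pos: [0.605, 0.1137, 0.1463]
orientation: [0.001, 0.19, 0.982, 0.001]
wrist_force: [-0.4, 4.7, 3.0]
finger_gap: 0.0122
```

```bash
python3 k.py|tail -3
```

```text
orbit angle(cw from -y end) deg 339.59613310383156 tool turn 161.45981556058717 rad mm 37.45230488977009
F tang -4.233590028237573 F rad -2.0162129942807776 Fz 2.9671110184962206 Tz tcp 0.2940135850756278 Tz axis:  0.45257128959147175
qvel [-0.0723 -0.0436 -0.0696 -0.0222  0.0069  1.2048] tau [ -2.3773 -51.3799  27.8574  -0.0875  -1.1217  -1.2542]
```

Request:
move_arm(deltas=[1, 0.0003, -0.0046, 0.0001, 0, 0, 7])

```text
clock: 21.5
tcp_pos: [0.6031, 0.1097, 0.1462]
orientation: [0.001, 0.25, 0.968, 0.001]
wrist_force: [1.1, 5.6, 2.5]
finger_gap: 0.0125
```

```bash
python3 k.py|tail -3
```

```text
orbit angle(cw from -y end) deg 346.4421602364989 tool turn 168.47892256077157 rad mm 37.33267694685721
F tang -5.495433186567045 F rad -1.582758377237702 Fz 2.529339571984345 Tz tcp 0.2759148866720326 Tz axis:  0.4810741185091782
qvel [-0.0526 -0.0402 -0.0632 -0.021   0.0021  0.9092] tau [ -3.081  -51.3199  27.5958   0.189   -1.3754  -0.664 ]
```

Request:
move_arm(deltas=[1, 0.0005, -0.0059, 0.0001, 0, 0, 9])

```text
clock: 21.62
tcp_pos: [0.6, 0.1049, 0.1462]
orientation: [0.001, 0.326, 0.946, 0.002]
wrist_force: [1.5, 7.1, 1.5]
finger_gap: 0.0119
```

```bash
python3 k.py|tail -3; python3 - <<'E'
from bar import *
p=cam('scene');print(bar(p))
E
python3 k.py|tail -3
```

```text
orbit angle(cw from -y end) deg 355.1362538126842 tool turn 177.50291205524718 rad mm 37.16650532631089
F tang -6.611772459830029 F rad -2.946598349656676 Fz 1.5135252637511831 Tz tcp 0.24602628609399488 Tz axis:  0.4917627624386234
qvel [-0.0621 -0.0624 -0.098  -0.0333  0.0097  1.1911] tau [ -3.2803 -50.9098  27.5147   0.399   -1.5396  -1.081 ]
(np.float64(176.47778963758853), np.int64(179), np.float64(-0.04681117992999272), np.float64(0.05205547980115497), np.float64(0.15872678726587267))
orbit angle(cw from -y end) deg 356.0590258315175 tool turn 177.84772047466097 rad mm 37.119369951446224
F tang -5.096835969932903 F rad -3.1587570497809767 Fz 1.804732174614267 Tz tcp -0.2737420757936111 Tz axis:  -0.08455073584383338
qvel [ 0.0056  0.0046  0.0052  0.0064 -0.0067 -0.2129] tau [ -2.1433 -50.7361  27.4456   0.2119  -1.2583  -0.1867]
```

```bash
python3 - <<'E'
import numpy as np
from scipy.optimize import least_squares
D=np.array([[30,.154],[60,.184],[80,.172],[90,.172],[100,.160],[110,.184],[120,.216],[130,.157],[140,.182],[150,.158],[160,.208],[170,.122],[180,.081],[190,.137],[200,.124],[210,.160],[220,.134],[230,.136],[240,.126],[250,.188],[260,.2176],[270,.259],[280,.326],[290,.352],[340,.4526],[347,.481],[356,.492]])
th=np.radians(D[:,0]);F=D[:,1]/.037
sh={'pow':lambda t:9.93*np.clip(t,1e-6,None)**.419*(t>0),
'ramp.3':lambda t:np.where(t<=0,0,np.where(t<.3,20*t,6+4.72*(t-.3))),
'step':lambda t:np.where(t<=0,0,4.6+4.72*t),
'ramp.15':lambda t:np.where(t<=0,0,np.where(t<.15,(5.3/.15)*t,5.3+4.72*(t-.15)))}
for n,s in sh.items():
    for kfix in(None,1):
        best=None
        for b in np.radians(np.arange(235,300,1)):
            g=s(th-b)
            if kfix: f0=np.mean(F-g);k=1
            else:
                A=np.c_[np.ones_like(g),g]; f0,k=np.linalg.lstsq(A,F,rcond=None)[0]
            e=((F-f0-k*g)**2).sum()
            if best is None or e<best[0]: best=(e,np.degrees(b),f0,k)
        print(n,kfix,np.round(best,2))
E
```

```text
pow None [ 15.58 259.     4.25   0.71]
pow 1 [ 40.6  269.     3.99   1.  ]
ramp.3 None [ 15.59 256.     4.27   0.7 ]
ramp.3 1 [ 41.49 267.     4.05   1.  ]
step None [ 18.2  269.     4.33   0.77]
step 1 [ 33.3  279.     4.22   1.  ]
ramp.15 None [ 16.32 256.     4.23   0.7 ]
ramp.15 1 [ 38.86 274.     4.2    1.  ]
```

The bite fits best at 256–270°, so a quarter turn past it is 346–360°. The bar now reads about 356°, so I'll release, retreat and check.

Request:
move_arm(deltas=[0.4, 0, 0, 0, 0, 0, 0, 0, 0, 0, 0, 0, 0, 0, 0, 0, 0, 0, 0, 0, 0, 0, 0, 0, -0.025, 0, 0, 0, 0, 0, 0, -0.04, 0, 0, 0, 0, 0, 0, -0.04, 0, 0, 0, 0, 0, 0, 0, 0, 0, 0])

```text
clock: 22.55
tcp_pos: [0.601, 0.1036, 0.2541]
orientation: [0.003, 0.324, 0.946, 0.001]
wrist_force: [0.3, 0.0, -0.2]
finger_gap: 0.0427
```

```bash
python3 - <<'E'
from bar import *
from fit import *
p=cam('scene');print(bar(p)); np.savez('s8.npz',**{k:np.array(v) for k,v in p.items()})
cv2.imwrite('pics/p8.png',cv2.resize(cv2.cvtColor(p['img'],cv2.COLOR_RGB2BGR)[150:300,220:420],(800,600),interpolation=cv2.INTER_CUBIC))
E
python3 k.py
```

```text
(np.float64(175.82918902741022), np.int64(118), np.float64(-0.05029081903846081), np.float64(0.052836824473235594), np.float64(0.1579176472798774))
t 22.6 fix xyz mm [  2.1425 -38.0331 251.78  ] a 142.13 tilt [ 0.0035 -0.0001 -1.    ] F [-0.9347  0.5493 -0.8301] T [-0.009   0.0042 -0.0153] gap 0.04260585177960973 j [ 0.0392  0.3759  0.1586  1.35   -0.0003  0.7001]
orbit angle(cw from -y end) deg 356.7757429663401 tool turn 177.36830878197472 rad mm 38.09340756103588
F tang 0.12902808516510778 F rad -1.0764450316317633 Fz -0.830084897616715 Tz tcp -0.01532678739384328 Tz axis:  -0.020241906828857778
qvel [-0.0002  0.0281 -0.056  -0.016   0.0015  0.0027] tau [  0.0598 -53.519   31.427    0.1895  -0.0001  -0.0021]
```

View pics/p8.png

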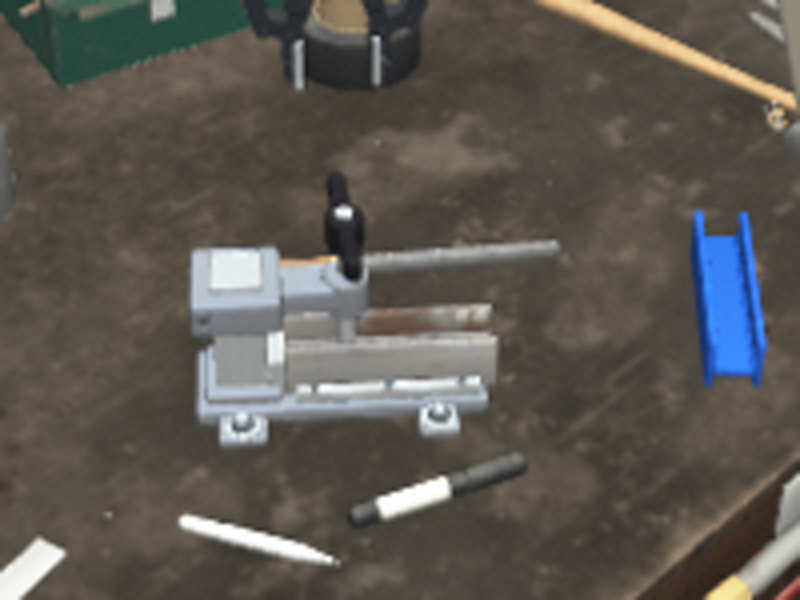

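```bash
python3 - <<'E'
from fit import *
P=dict(np.load('s8.npz'))
D=prep(P)
for yoff in (0,):
    E=[]
    for s in np.arange(-4,12,1.):
        r=render(P,(.5698,.1266,np.radians(49.5),s,82),D[0],boxes(s,82))-D[1]; E.append((round(np.minimum(abs(r),.02).mean()*1000,3),s))
    print(sorted(E)[:5])
print(order.hand_in())
E
```

```text
[(np.float64(12.074), np.float64(-1.0)), (np.float64(12.074), np.float64(0.0)), (np.float64(12.079), np.float64(-2.0)), (np.float64(12.088), np.float64(1.0)), (np.float64(12.09), np.float64(-3.0))]
the job is handed in; nothing more can be done
None
```

The bracket is home against the stop and clamped, and I handed the job in at about 22.6 s. The weak point is the exact size of the final quarter turn, because I could not pin the bite angle down tightly.

**Bracket:** I pushed it along the bed at about 3–4 N until it met the stop. I stopped when the push had risen to about 14.5 N. The last scene picture fits a gap to the stop of about 0 to −1 mm. I did not measure squareness separately, but the bracket looks straight in the picture.

**Clamp:** I gripped one arm of the T-handle and turned it clockwise, regripping once at 306°. The free resistance was about 4 N at 37 mm, as the text says. The resistance started rising at about 255–270°. My best fit puts the bite at about 262° (4.6 rad), and I stopped about a quarter turn past it. After release the camera reads the handle at 355.5°.

**Checks that disagreed:**
- **Resistance at the end:** it measured about 13 N at the end, where the text gives 16 N a quarter turn past the bite.
- **Effect of speed:** the readings were lower when I turned slowly.
- **Possible bite range:** if the text's resistance figures are exact, the bite came 5–17° later than my estimate. The final turn past the bite would then be about 75–90° rather than the 93° I aimed for.

**Surroundings:** the tools around the fixture look unmoved in the last picture (file, marker, centre punch; the try square and hammer only partly show). The gripper is open and about 10 cm above the handle, touching nothing.

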